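# Clamp the base plate and complete the setting-up kit

## Task

Get the next weld ready. Raise the spring clip of the hold-down until it stays open, slide the flat base plate along the table (do not lift it) under the clip, home against the end stop and the side fence, then lower the clip onto it; and complete the blue kit tray so that it holds exactly one of every kind of setting-up part that is out (clamping pin, V-block, nut, bolt, gauge block, stop angle, tape measure), leaving the spares (a second of a kind, also where the tray has one already) out on the table. Do not disturb the mug or the square tube piece at the back.

Things in the scene. Friction and masses are not known exactly. Their poses are not given: they have to be found in the camera images.
- kit_tray: blue sheet-metal kit tray with a black liner, fixed on the table; outside 226 (its x) x 286 (its y) x 22 high, walls and floor 3 thick. Origin: centre of its underside.
- hold_down: steel spring hold-down, fixed. Origin at table level on its end stop's face, on a seated plate's centre line; +y is the way a plate slides home, x across it. Stop: block 74 wide, 26 high, beyond y = 0, red hinge ears (63 high) on it. Side fence: 12 wide, 16 high, face at x = +25, from y = 0 to -62; the -x side is open. The clip's rubber foot, 20 across, lands at y = -45.
- plate_seat (a point): where the plate's origin lies when the plate is home against the end stop and the side fence: at (0, -70, 0) of hold_down, same axes.
- clip (a joint): angle of the clip arm, rad. 0: shut on the bare table; about 0.09: shut on the 8 mm plate; 1.15: fully open, at its stop. Spring with snap action: below about 0.55 it pulls shut (about 5 N at the knob), above that it pulls open and stays open by itself. Starts shut.
- clip_knob (a point): centre of the red ball knob, 30 across, on the clip arm's free end; the arm (20 wide) comes to it from below. Squeezed along hold_down's x it turns freely between the fingers. It moves on an arc of radius 103 about clip_hinge in hold_down's y-z plane: shut at y = -69, z = 80 of hold_down, fully open at y = +17, z = 153.
- clip_hinge (a point): the clip's hinge pin, lying along hold_down's x, at (0, 30, 50) of hold_down.
- base_plate: dark steel flat bar with a drilled hole, 50 (its x) x 140 (its y) x 8 thick, 0.4 kg, flat on the table. Origin: centre of its underside. Either end may go first.
- pin_1: black steel clamping pin, 73 tall, standing on its head: head 42 across and 28 tall, shaft 28 across above it. Origin: centre of the head's underside, z along the pin.
- pin_2: the same kind as pin_1: black steel clamping pin, 73 tall, standing on its head: head 42 across and 28 tall, shaft 28 across above it. Origin: centre of the head's underside, z along the pin.
- v_block_1: bright ground V-block, 60 x 60 x 45 tall, solid to grip on any side (the V is open at the top). Origin: centre of its underside, z up.
- v_block_2: the same kind as v_block_1: bright ground V-block, 60 x 60 x 45 tall, solid to grip on any side (the V is open at the top). Origin: centre of its underside, z up.
- nut_1: bright hexagon nut lying flat, 24 across flats (flats face its own x), 27 across corners (along y), 13 tall. Origin: centre of its underside.
- nut_2: the same kind as nut_1: bright hexagon nut lying flat, 24 across flats (flats face its own x), 27 across corners (along y), 13 tall. Origin: centre of its underside.
- bolt_1: dark hexagon bolt lying on its side, 67 long along its y: head, 21 across and 8 thick, at the +y end, shaft 12 in diameter, its middle 7 above the underside. Origin: below its middle.
- bolt_2: the same kind as bolt_1: dark hexagon bolt lying on its side, 67 long along its y: head, 21 across and 8 thick, at the +y end, shaft 12 in diameter, its middle 7 above the underside. Origin: below its middle.
- tape_measure: yellow and black tape measure standing upright, 36 (x) x 82 (y) x 66 tall, 0.22 kg; its case, 34 wide, is the part from y = -29 to +41, the tape's end sticks out low at the -y end. Origin: centre of its underside. May be absent.
- gauge_block: bright steel block with holes, 50 (x) x 76 (y) x 25 tall, about 0.7 kg. Origin: centre of its underside. May be absent.
- stop_angle: dark bent steel angle, 50 wide (x), 98 long (y), about 0.55 kg: a foot 10 thick lying on the table and an upright leg 10 thick (from y = 39 to 49) and 80 tall at the +y end. Origin: centre of its underside. May be absent.
- mug: green and white tea mug, 86 across, 88 tall, bystander. Origin: centre of its underside.
- tube_piece: dark square tube offcut, 40 x 110 x 40 tall, bystander near the back edge, not a kit part. Origin: centre of its underside.
Mind the look-alikes: they are no part of the job. Leave any green or red look-alike of the pin_2 alone.

How it is judged (in metres and radians):
On the way, in this order (a step that is already met when the one before it is completed fails the run):
1. the clip is raised and stays open (value of joint clip above 0.95 rad), for 0.2 s.
2. the plate lies home under the open clip, against the end stop and the side fence (x of base_plate in the frame of plate_seat between -0.005 and 0.005 m and y of base_plate in the frame of plate_seat between -0.006 and 0.004 m and z of base_plate in the frame of plate_seat below 0.005 m and angle between the y axis of base_plate and the y axis of hold_down, either way round below 0.07 rad and value of joint clip above 0.8 rad), for 0.2 s.
3. the clip is lowered and presses on the plate (x of base_plate in the frame of plate_seat between -0.005 and 0.005 m and y of base_plate in the frame of plate_seat between -0.006 and 0.004 m and z of base_plate in the frame of plate_seat below 0.005 m and angle between the y axis of base_plate and the y axis of hold_down, either way round below 0.07 rad and value of joint clip between 0.04 and 0.16 rad and contact force between clip and base_plate above 2 N), for 0.2 s.
At the end, for the whole second after the job is handed in: Plate flat, within 5 mm of the seat and 4 degrees of square, clip down and pressing on it; exactly one pin, V-block, nut and bolt, and every other kit part present, with its origin inside the tray and at most 45 mm above its underside; the spares on the table outside the tray (all of step 3 and (((x of pin_1 in the frame of kit_tray between -0.108 and 0.108 m and y of pin_1 in the frame of kit_tray between -0.138 and 0.138 m and z of pin_1 in the frame of kit_tray between -0.005 and 0.045 m) and ((x of pin_2 in the frame of kit_tray below -0.125 m or x of pin_2 in the frame of kit_tray above 0.125 m or y of pin_2 in the frame of kit_tray below -0.155 m or y of pin_2 in the frame of kit_tray above 0.155 m) and height (world z) of pin_2 between -0.02 and 0.06 m)) or ((x of pin_2 in the frame of kit_tray between -0.108 and 0.108 m and y of pin_2 in the frame of kit_tray between -0.138 and 0.138 m and z of pin_2 in the frame of kit_tray between -0.005 and 0.045 m) and ((x of pin_1 in the frame of kit_tray below -0.125 m or x of pin_1 in the frame of kit_tray above 0.125 m or y of pin_1 in the frame of kit_tray below -0.155 m or y of pin_1 in the frame of kit_tray above 0.155 m) and height (world z) of pin_1 between -0.02 and 0.06 m))) and (((x of v_block_1 in the frame of kit_tray between -0.108 and 0.108 m and y of v_block_1 in the frame of kit_tray between -0.138 and 0.138 m and z of v_block_1 in the frame of kit_tray between -0.005 and 0.045 m) and ((x of v_block_2 in the frame of kit_tray below -0.125 m or x of v_block_2 in the frame of kit_tray above 0.125 m or y of v_block_2 in the frame of kit_tray below -0.155 m or y of v_block_2 in the frame of kit_tray above 0.155 m) and height (world z) of v_block_2 between -0.02 and 0.06 m)) or ((x of v_block_2 in the frame of kit_tray between -0.108 and 0.108 m and y of v_block_2 in the frame of kit_tray between -0.138 and 0.138 m and z of v_block_2 in the frame of kit_tray between -0.005 and 0.045 m) and ((x of v_block_1 in the frame of kit_tray below -0.125 m or x of v_block_1 in the frame of kit_tray above 0.125 m or y of v_block_1 in the frame of kit_tray below -0.155 m or y of v_block_1 in the frame of kit_tray above 0.155 m) and height (world z) of v_block_1 between -0.02 and 0.06 m))) and (((x of nut_1 in the frame of kit_tray between -0.108 and 0.108 m and y of nut_1 in the frame of kit_tray between -0.138 and 0.138 m and z of nut_1 in the frame of kit_tray between -0.005 and 0.045 m) and ((x of nut_2 in the frame of kit_tray below -0.125 m or x of nut_2 in the frame of kit_tray above 0.125 m or y of nut_2 in the frame of kit_tray below -0.155 m or y of nut_2 in the frame of kit_tray above 0.155 m) and height (world z) of nut_2 between -0.02 and 0.06 m)) or ((x of nut_2 in the frame of kit_tray between -0.108 and 0.108 m and y of nut_2 in the frame of kit_tray between -0.138 and 0.138 m and z of nut_2 in the frame of kit_tray between -0.005 and 0.045 m) and ((x of nut_1 in the frame of kit_tray below -0.125 m or x of nut_1 in the frame of kit_tray above 0.125 m or y of nut_1 in the frame of kit_tray below -0.155 m or y of nut_1 in the frame of kit_tray above 0.155 m) and height (world z) of nut_1 between -0.02 and 0.06 m))) and (((x of bolt_1 in the frame of kit_tray between -0.108 and 0.108 m and y of bolt_1 in the frame of kit_tray between -0.138 and 0.138 m and z of bolt_1 in the frame of kit_tray between -0.005 and 0.045 m) and ((x of bolt_2 in the frame of kit_tray below -0.125 m or x of bolt_2 in the frame of kit_tray above 0.125 m or y of bolt_2 in the frame of kit_tray below -0.155 m or y of bolt_2 in the frame of kit_tray above 0.155 m) and height (world z) of bolt_2 between -0.02 and 0.06 m)) or ((x of bolt_2 in the frame of kit_tray between -0.108 and 0.108 m and y of bolt_2 in the frame of kit_tray between -0.138 and 0.138 m and z of bolt_2 in the frame of kit_tray between -0.005 and 0.045 m) and ((x of bolt_1 in the frame of kit_tray below -0.125 m or x of bolt_1 in the frame of kit_tray above 0.125 m or y of bolt_1 in the frame of kit_tray below -0.155 m or y of bolt_1 in the frame of kit_tray above 0.155 m) and height (world z) of bolt_1 between -0.02 and 0.06 m))) and x of gauge_block in the frame of kit_tray between -0.108 and 0.108 m and y of gauge_block in the frame of kit_tray between -0.138 and 0.138 m and z of gauge_block in the frame of kit_tray between -0.005 and 0.045 m and x of stop_angle in the frame of kit_tray between -0.108 and 0.108 m and y of stop_angle in the frame of kit_tray between -0.138 and 0.138 m and z of stop_angle in the frame of kit_tray between -0.005 and 0.045 m and x of tape_measure in the frame of kit_tray between -0.108 and 0.108 m and y of tape_measure in the frame of kit_tray between -0.138 and 0.138 m and z of tape_measure in the frame of kit_tray between -0.005 and 0.045 m); the robot touches nothing.
It fails at once if the base plate is lifted off the table (more than 25 mm) (height (world z) of base_plate above 0.025 m).
It fails at once if the mug is pushed more than 40 mm or tipped (distance of mug from where it was at the start of the episode above 0.04 m or angle between mug's own z axis and vertical above 0.35 rad).
It fails at once if the tube piece is pushed more than 40 mm or tipped (distance of tube_piece from where it was at the start of the episode above 0.04 m or angle between tube_piece's own z axis and vertical above 0.35 rad).
Of gauge_block, stop_angle, tape_measure only 2 to 3 are there at a start; the rules pass over those that are not, and their reading is None.
At some moment in a run one of pin_2, nut_2, v_block_2, bolt_2, gauge_block, stop_angle may be knocked a few centimetres aside while the robot is not near it.
Once in a run the grip may slacken for a moment while it holds something.
It also fails if it takes over 192 s, if anything falls off the work surface, if the arm or the gripper's body presses on something with over 40 N, if the wrist force passes 120 N, or if a joint passes its speed limit or range.

## Robot

A 6-joint arm with a two-finger parallel gripper is mounted at the origin on the work surface; the furniture and walls round the work are solid. World frame = base frame: x ahead of the robot, y to its left, z up, the work surface at z = 0. Lengths are in mm, angles in rad, forces in N, time in s.
With the tool pointing down it reaches from about 350 to 975 mm from the base axis. Payload 7.1 kg.
Tool frame: the origin (TCP) lies midway between the tips of the shut fingers; the grasp point (between the pads) lies 19 mm behind it (ctrl.grasp_offset is the distance from the TCP to the grasp point, in mm); z points along the fingers, y is the line along which they close (so a half turn about z gives the same grasp; the last joint's range is limited). The gripper opens to 88 mm and grips with 3 to 60 N. Pads are 20 mm wide; open, the fingers measure 115 mm over their backs; the gripper's body (75 mm by 178 mm) begins 61 mm behind the grasp point.
Start: joints at [1.255, 0.423, 1.63, -0, 1.089, -0.019], TCP at [182.757, 597.666, 222.675] pointing down, gripper open.
Joint ranges: [-3, 3], [-0.9, 2.11], [0.09, 2.58], [-1.31, 4.45], [0.11, 2.69], [-2.54, 2.54]. Speed limits (rad/s): [2.39, 2.39, 3.01, 3.14, 3.14, 3.14].

## Interface

Orientations are given as a rotation vector (axis times angle).
In Python, from workcell import ctrl gives the robot as it stands. The module is installed in compiled form; this text tells all that it offers.
- The arm moves only by the tool servo_tool, never from a script. Its argument "rows" is a list of rows, each a list of 7 numbers: the turn, a rotation vector about the tool's x, y, z as a fraction of full scale, then the shift along the tool's x, y, z as a fraction of full scale, then the finger opening in mm, from 0 to 87.8. A call has 1 to 10 rows; each row is the pose to reach, as a shift and turn from the pose commanded when the call began, along the tool's axes at that moment; what a row does not reach only later rows make up. Full scale, the value 1, is 20 cm for a shift and 1.5 rad for a turn. A row lasts 1/8 s, in which the tool goes at most 62.5 mm and 10.7 degrees, less where a joint would pass 70% of its speed; a pose out of reach is approached as far as the arm can. A call with a number of a shift or a turn outside -1 to 1 is refused whole. A call with a gripper value outside its range is refused whole. The fingers move at their own pace and stop on an object; the grip force is fixed at half the most. Time passes only in rows, so rows that repeat a pose let the fingers close. It gives the time, the measured TCP pose, the force, the opening and the grip force at its end, in the units of the state.
- ctrl.get_obs(): the state, without advancing time (a new reading comes with each control period).
- ctrl.get_image(name): name is "scene" or "top" or "wrist"; returns (picture, depth): 400x640x3 uint8, red, green, blue; 400x640 float32, mm along the optical axis (not along the pixel's ray), 0 where there is no reading.
- ctrl.camera_info(name): a dict with "intrinsics" (3x3 intrinsics, pixels), "R" (3x3) and "t" (3): a world point X has camera coordinates R X + t. Camera axes: x right, y down, z forward; pixel columns grow to the right and rows downward; lengths in mm; the calibration is good to about 2 mm. A picture is of the moment at which its call begins: read the wrist's pose just before it. camera_info takes no time and is no camera call; for the wrist camera it gives the pose at the moment of the call.
- ctrl.close_job(): hands the job in; it is judged then, once.
The state is a dict: "t": time; "qpos": joint angles; "qvel": joint speeds; "joint_torque": joint torques, N m; "ee_pos": TCP position; "orientation": TCP orientation; "ft_force": force on the tool from outside, world axes, zero at the start; "moment": the same for the moment, N m; "width": finger opening in mm; "grasp_force": force on a finger pad.
Only numpy, scipy, OpenCV 4.12 (cv2) and the standard library are available. Lean on these libraries where they do the work, as an engineer would, in place of code of your own. Each camera call takes 0.05 s, during which the arm holds its last target. There are 200 camera calls.

## Working session

There is one attempt and no reset: what is moved stays moved. The work goes in short steps, Python scripts to look and compute and a tool call to move; the robot and the scene stay as the last step left them, time stands still between calls to the robot, and variables do not carry over. Pictures are saved under pics/ and viewed, at most 14 in all, crops included, and the job is handed in when it is done.

Besides the shell and the picture viewer there is one more tool, called after ">>>" by a JSON object that holds its "op" and its "data". servo_tool: Moves the arm, as the interface text tells. Its arguments: {"type":"object","properties":{"rows":{"type":"array","items":{"type":"array","items":{"type":"number"}}}},"required":["rows"]}

```bash
mkdir -p pics; cat > h.py <<'E'
import numpy as np, cv2
from workcell import ctrl
def shot(n,f):
    ci=ctrl.camera_info(n); im,d=ctrl.get_image(n)
    np.savez('pics/%s.npz'%f,im=im,d=d,K=ci['intrinsics'],R=ci['R'],t=ci['t'])
    cv2.imwrite('pics/%s.png'%f,im[:,:,::-1])
def load(f):
    z=np.load('pics/%s.npz'%f); return z
def crop(f,x0,y0,x1,y1,s,o):
    im=load(f)['im'][y0:y1,x0:x1,::-1]
    cv2.imwrite('pics/%s.png'%o,cv2.resize(im,None,fx=s,fy=s,interpolation=cv2.INTER_CUBIC))
def wp(f,u,v,z=None):
    """world point of pixel: by depth, or on plane z"""
    q=load(f);K,R,t=q['K'],q['R'],np.array(q['t']).ravel()
    r=np.linalg.inv(K)@[u,v,1]
    if z is None:
        d=np.median(q['d'][int(v)-1:int(v)+2,int(u)-1:int(u)+2]); return R.T@(r*d-t)
    c=-R.T@t; w=R.T@r
    return c+w*(z-c[2])/w[2]
def cloud(f):
    q=load(f);K,R,t=q['K'],q['R'],np.array(q['t']).ravel();d=q['d']
    v,u=np.mgrid[:400,:640]; r=np.stack([u,v,np.ones_like(u)],-1)@np.linalg.inv(K).T
    P=(r*d[...,None]-t)@R; P[d==0]=np.nan; return P
E
python3 - <<'E'
from h import *
shot('top','top0');shot('scene','sc0')
o=ctrl.get_obs();print(o['ee_pos'],o['orientation'],o['t'],ctrl.grasp_offset)
for n in('top','scene','wrist'):
    c=ctrl.camera_info(n);print(n,c['intrinsics'][0],-np.array(c['R']).T@np.ravel(c['t']))
im=cv2.imread('pics/top0.png');cv2.imwrite('pics/top0b.png',cv2.resize(im,(800,500),interpolation=cv2.INTER_CUBIC))
E
```

```text
[182.60245245 597.19069714 221.9929321 ] [-4.64361466e-01 -3.10686216e+00  2.18561436e-03] 0.1 18.700000000000003
top [497.75124405   0.         317.54334164] [ 490.79099069  -97.46053562 1472.06746367]
scene [520.71195147   0.         311.08190116] [ -254.7868637  -1182.10416398   757.87524775]
wrist [294.51210444   0.         313.42461643] [119.51458229 617.11425016 385.58854168]
```

View pics/top0b.png

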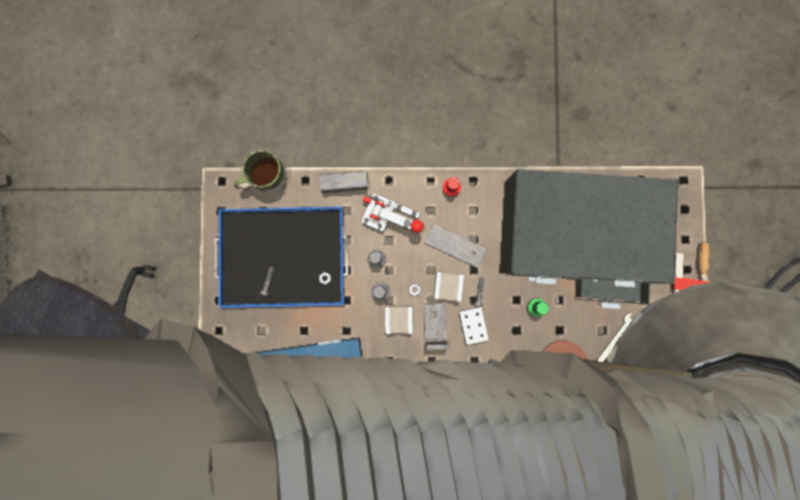

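View pics/sc0.png

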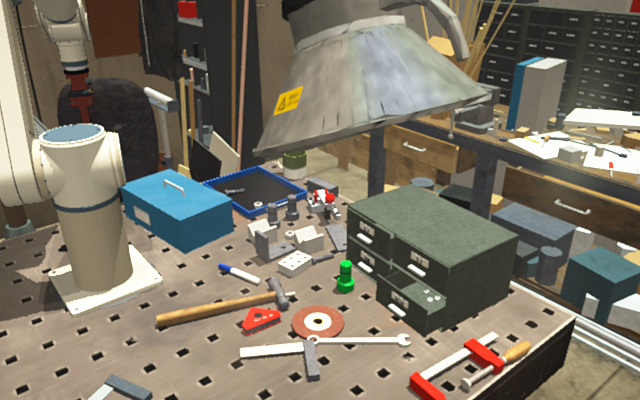

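The top view (800-px scale) shows the tray at (281,257) already holding a bolt (267,280) and a nut (325,278). The hold-down is at (393,213), with its knob at (417,226), and the plate is at (456,245). The pins are at (376,257) and (380,291), the nut at (414,290) and the bolt at (480,291). The V-blocks are at (449,287) and (398,320), the stop angle at (435,327) and the gauge block at (473,325). Red and green look-alikes stand at (452,187) and (538,307). No tape measure is visible in either view. Next I'll enlarge the top view.

```bash
python3 - <<'E'
from h import *
crop('top0',265,130,425,290,5,'c1') if 0 else crop('top0',260,140,440,290,4,'c1')
P=cloud('top0')
for n,u,v in [('hood1',250,310),('hood2',400,300),('hood3',200,280),('cab',480,180),('bluebox',260,280),('tableL',180,200),('mug',210,136),('tube',275,146),('knob',333,181),('plate',364,196),('pinA',301,206),('pinB',304,233),('nut',331,232),('bolt',384,233),('v1',359,230),('v2',318,256),('sa',348,258),('gb',378,260),('red',361,149),('green',430,246),('tool',530,270)]:
    print(n,P[v,u].round(0), end='; ')
E
```

```text
hood1 [ 441.  -52. 1159.]; hood2 [ 432. -162. 1052.]; hood3 [344. 261.   2.]; cab [ 619. -511.  171.]; bluebox [354.  72. 106.]; tableL [579. 322.  10.]; mug [765. 231.  31.]; tube [733.  39.  39.]; knob [ 625. -128.   95.]; plate [ 589. -221.    8.]; pinA [557. -38.  72.]; pinB [481. -46.  70.]; nut [ 483. -123.   -3.]; bolt [ 480. -278.   11.]; v1 [ 489. -204.   27.]; v2 [414. -85.  26.]; sa [ 408. -172.   10.]; gb [ 403. -258.   28.]; red [ 718. -208.   71.]; green [ 444. -398.   72.]; tool [ 413. -492.  514.];
```

View pics/c1.png

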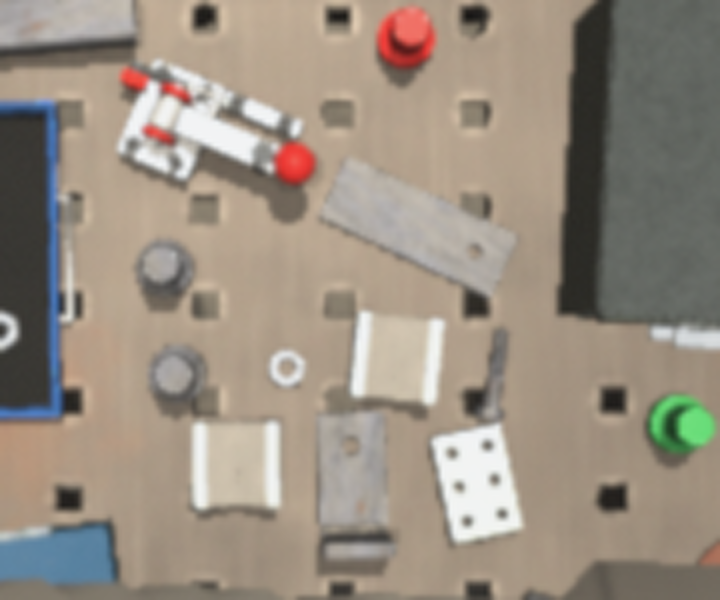

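The crop (4x from 260,140) confirms that the fence is on the far (upper) side of the hold-down and that the plate is about (418,227), roughly in line with it. The bright V-blocks are at (398,357) and (236,465). The pins are the grey-black ones at (165,268) and (177,373); the red (407,38) and green (683,424) ones are look-alikes. Before moving I'll check the hood clearance.

```bash
cat >> h.py <<'E'
from scipy.spatial.transform import Rotation as Ro
def plan(x,y,z,yaw=None,p0=None,cur=None):
    """yaw (deg): direction of tool y from world +Y, CCW; tool down. prints fractions"""
    o=ctrl.get_obs(); R0=Ro.from_rotvec(o['orientation']) if cur is None else down(cur)
    p=np.array(o['ee_pos'] if p0 is None else p0)
    R1=R0 if yaw is None else down(yaw)
    s=R0.inv().apply(np.array([x,y,z])-p)/200; r=(R0.inv()*R1).as_rotvec()/1.5
    print('rot',r.round(4),'shift',s.round(4))
def down(yaw):
    a=np.deg2rad(yaw);y=np.array([-np.sin(a),np.cos(a),0]);zz=np.array([0,0,-1.])
    return Ro.from_matrix(np.stack([np.cross(y,zz),y,zz],1))
def yawnow():
    o=ctrl.get_obs();m=Ro.from_rotvec(o['orientation']).as_matrix();return np.rad2deg(np.arctan2(-m[0,1],m[1,1]))
E
python3 - <<'E'
from h import *
P=cloud('sc0').reshape(-1,3)
m=(P[:,0]>200)&(P[:,0]<900)&(P[:,1]>-700)&(P[:,1]<500)&(P[:,2]>250)
Q=P[m]
for y in range(-700,500,100):
    for x in range(200,900,100):
        s=Q[(abs(Q[:,0]-x-50)<50)&(abs(Q[:,1]-y-50)<50)]
        if len(s)>5: print((x,y),np.percentile(s[:,2],[1,50,99]).round(),end=' ')
print();print(yawnow(),down(yawnow()).as_rotvec())
plan(520,-80,360,0)
E
```

```text
(200, -700) [581. 622. 682.] (300, -700) [604. 646. 686.] (400, -700) [481. 507. 520.] (200, -600) [569. 645. 684.] (200, -500) [642. 660. 678.] (200, 400) [524. 547. 615.] 
-17.001363458344322 [0.46439393 3.10707945 0.        ]
rot [-9.000e-04 -1.000e-04 -1.978e-01] shift [-2.6033 -2.7457 -0.6862]
```

>>> {"op": "servo_tool", "data": {"rows": [[0, 0, 0, -0.87, -0.915, -0.35, 87], [0, 0, 0, -0.87, -0.915, -0.35, 87], [0, 0, 0, -0.87, -0.915, -0.35, 87], [0, 0, 0, -0.87, -0.915, -0.35, 87], [0, 0, 0, -0.87, -0.915, -0.35, 87]]}}

```text
t: 0.72
ee_pos: [296.7, 369.5, 293.6]
orientation: [0.469, 3.106, 0.001]
ft_force: [0.3, 0.5, 0.1]
width: 87.2
grasp_force: 0.0
```

>>> {"op": "servo_tool", "data": {"rows": [[0, 0, 0, -0.87, -0.915, -0.2, 87], [0, 0, 0, -0.87, -0.915, -0.2, 87], [0, 0, 0, -0.87, -0.915, -0.2, 87], [0, 0, 0, -0.87, -0.915, -0.2, 87], [0, 0, 0, -0.87, -0.915, -0.2, 87]]}}

```text
t: 1.35
ee_pos: [410.1, 143.7, 333.0]
orientation: [0.472, 3.105, 0.0]
ft_force: [-0.6, 0.8, 0.5]
width: 87.0
grasp_force: 0.0
```

>>> {"op": "servo_tool", "data": {"rows": [[0, 0, -0.198, -0.87, -0.915, -0.14, 87], [0, 0, -0.198, -0.87, -0.915, -0.14, 87], [0, 0, -0.198, -0.87, -0.915, -0.14, 87], [0, 0, -0.198, -0.87, -0.915, -0.14, 87], [0, 0, -0.198, -0.87, -0.915, -0.14, 87], [0, 0, -0.198, -0.87, -0.915, -0.14, 87]]}}

```text
t: 2.1
ee_pos: [521.4, -79.1, 359.8]
orientation: [-0.0, -3.14, -0.001]
ft_force: [-0.4, 0.2, 1.4]
width: 87.2
grasp_force: 0.0
```

```bash
python3 - <<'E'
from h import *
shot('wrist','w1'); print(ctrl.get_obs()['ee_pos'],yawnow(),ctrl.get_obs()['t'])
im=cv2.imread('pics/w1.png');cv2.imwrite('pics/w1b.png',cv2.resize(im,(800,500),interpolation=cv2.INTER_CUBIC))
E
```

```text
[520.96011939 -78.46536688 359.82459461] 0.051694329579161216 2.15
```

View pics/w1b.png

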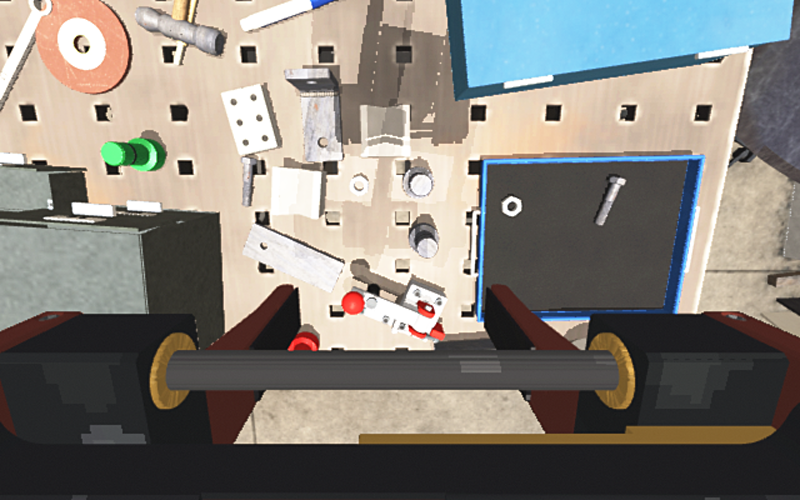

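The wrist view (800-px scale) shows everything clearly: the plate at (293,257), the knob at (352,303), and the hold-down stop at (425,300). The pins are at (418,183) and (425,240), the V-blocks at (298,190) and (386,135). The stop angle is at (318,115) with its leg towards the robot, and the gauge block is at (248,118). The tray holds a nut (511,206) and a bolt (610,200).

```bash
python3 - <<'E'
from h import *
def seg(f,pts):
    P=cloud(f)
    fl=P[...,2][(abs(P[...,2])<8)]; print(f,'floor',np.median(fl).round(1),fl.std().round(1))
    for n,u,v,zlo,zhi,rad in pts:
        c=wp(f,u,v)
        m=((P[...,2]>zlo)&(P[...,2]<zhi)&(np.hypot(P[...,0]-c[0],P[...,1]-c[1])<rad)).astype(np.uint8)
        k,L=cv2.connectedComponents(m)
        lab=L[int(v),int(u)]
        if not lab: print(n,'none',c); continue
        Q=P[L==lab]; r=cv2.minAreaRect(Q[:,:2].astype(np.float32))
        print(n,len(Q),np.round(r[0],1),np.round(r[1],1),round(r[2],1),'zmed',np.median(Q[:,2]).round(1),np.percentile(Q[:,2],95).round(1))
s=.8
seg('w1',[('plate',290*s,257*s,4,15,110),('pinA',425*s,232*s,60,85,30),('pinB',418*s,183*s,60,85,30),('nut',354*s,187*s,5,20,30),('bolt',247*s,180*s,4,30,50),('v1',298*s,195*s,15,60,60),('v2',386*s,135*s,15,60,60),('sa foot',325*s,125*s,5,18,70),('sa leg',312*s,73*s,60,95,60),('gb',256*s,128*s,15,35,60),('traynut',506*s,210*s,8,25,30),('traybolt',606*s,205*s,9,40,50),('knob',352*s,302*s,60,110,25)])
seg('top0',[('plate',364,196,4,15,110),('pinA',301,206,60,85,30),('pinB',304,233,60,85,30),('v1',359,230,15,60,60),('v2',318,256,15,60,60),('sa foot',346,262,5,20,70),('sa leg',349,276,60,95,60),('gb',378,260,15,35,60),('bolt',384,233,4,30,50)])
# tray inner corners, rim z=22
for q in [(482,160),(703,156),(667,320),(480,318)]: print('rim',wp('w1',q[0]*s,q[1]*s,22).round(1))
for q in [(254,226),(344,266),(329,291),(244,249)]: print('plate',wp('w1',q[0]*s,q[1]*s,8).round(1))
crop('w1',260,210,380,290,6,'w1c')
E
```

```text
w1 floor 1.4 2.1
plate 2113 [ 589.7 -221.5] [139.9  50.7] 64.6 zmed 9.7 11.2
pinA none [546.18641319 -34.07930769  36.78724379]
pinB 269 [481.4 -44. ] [25.3 25.7] 0.3 zmed 74.4 75.8
nut none [ 488.73769756 -131.17457952    4.37714366]
bolt 309 [ 482.  -274.3] [17.7 67.5] 84.0 zmed 14.2 20.1
v1 1541 [ 493.3 -202.1] [60.5 60.2] 83.9 zmed 39.0 47.5
v2 1571 [416.9 -87.5] [59.6 59.8] 0.2 zmed 39.8 47.3
sa foot 1703 [ 404.7 -171.8] [96.5 50.2] 1.3 zmed 11.7 14.4
sa leg 399 [ 360.4 -172.7] [10.4 49.7] 1.1 zmed 81.0 82.6
gb 1597 [ 402.9 -260.4] [75.9 50.6] 11.8 zmed 26.4 28.1
traynut 139 [513.1  85.3] [25.7 23.8] 65.4 zmed 16.9 19.0
traybolt 323 [507.7 221.2] [19.  66.6] 79.3 zmed 16.4 22.6
knob 309 [ 630.9 -125.9] [35.8 28.2] 49.7 zmed 91.1 96.5
top0 floor 1.1 3.3
plate 763 [ 586.1 -217.7] [153.   70.8] 68.3 zmed 9.0 13.6
pinA 78 [558.3 -33.5] [25.8 25.5] 88.0 zmed 73.8 77.6
pinB 73 [479.7 -43.5] [22.6 25.3] 89.6 zmed 73.1 77.3
v1 447 [ 492.4 -201.7] [60.4 59.7] 83.4 zmed 38.6 48.9
v2 455 [416.4 -86.7] [60.2 60. ] 0.6 zmed 38.5 48.9
sa foot 506 [ 407.8 -172.3] [52.9 87.1] 89.9 zmed 11.3 16.4
sa leg 77 [ 359.4 -172.6] [10.7 47.6] 2.0 zmed 80.1 84.7
gb 420 [ 401.9 -259.8] [76.2 50.1] 12.1 zmed 25.8 30.8
bolt 149 [ 472.4 -278.6] [33.  86.1] 66.8 zmed 15.0 27.0
rim [452.5  40.4  22. ]
rim [447.3 331.   22. ]
rim [680.2 325.9  22. ]
rim [677.1  50.8  22. ]
plate [ 543.  -273.7    8. ]
plate [ 601.8 -148.1    8. ]
plate [ 640.2 -171.5    8. ]
plate [ 576.4 -291.1    8. ]
```

View pics/w1c.png

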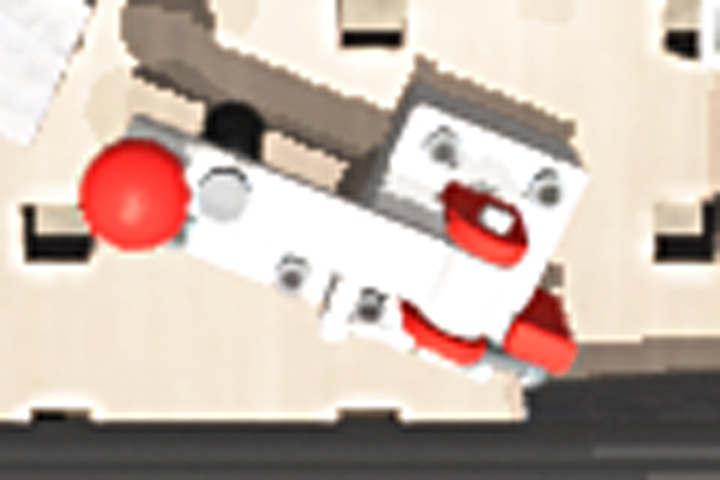

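The crop shows the stop block's top corners at (422,103) and (585,175), the knob centre at (135,195), and the fence under the arm, so the hold-down +y axis points right and slightly down. I'll move in with the tool turned to the hold-down's axes.

>>> {"op": "servo_tool", "data": {"rows": [[0, 0, 0.7, -0.5, -0.26, 0.5, 87], [0, 0, 0.7, -0.5, -0.26, 0.5, 87], [0, 0, 0.7, -0.5, -0.26, 0.5, 87], [0, 0, 0.7, -0.5, -0.26, 0.5, 87], [0, 0, 0.7, -0.5, -0.26, 0.5, 87], [0, 0, 0.7, -0.5, -0.26, 0.5, 87]]}}

```text
t: 2.9
ee_pos: [620.9, -129.1, 260.3]
orientation: [-1.576, -2.716, -0.0]
ft_force: [-0.5, 0.1, 0.0]
width: 86.8
grasp_force: 0.0
```

>>> {"op": "servo_tool", "data": {"rows": [[0, 0, 0.627, 0, 0, 0, 87], [0, 0, 0.627, 0, 0, 0, 87], [0, 0, 0.627, 0, 0, 0, 87], [0, 0, 0.627, 0, 0, 0, 87], [0, 0, 0.627, 0, 0, 0, 87], [0, 0, 0.627, 0, 0, 0, 87], [0, 0, 0.627, 0, 0, 0, 87]]}}

```text
t: 3.78
ee_pos: [621.2, -130.5, 260.7]
orientation: [-2.631, -1.717, 0.0]
ft_force: [-0.4, -0.0, 0.6]
width: 86.9
grasp_force: 0.0
```

```bash
python3 - <<'E'
from h import *
shot('wrist','w2'); print(ctrl.get_obs()['ee_pos'],yawnow(),ctrl.get_obs()['qpos'].round(2) if hasattr(ctrl.get_obs()['qpos'],'round') else ctrl.get_obs()['qpos'],ctrl.get_obs()['t'])
im=cv2.imread('pics/w2.png');cv2.imwrite('pics/w2b.png',cv2.resize(im,(800,500),interpolation=cv2.INTER_CUBIC))
print('knob w1',wp('w1',282.5,242.5,80))
E
```

```text
[ 621.25741858 -130.88744703  260.68035627] -113.80254612328015 [-0.23  0.4   1.57  0.    1.17  0.19] 3.825
knob w1 [ 630.88243074 -128.29938834   80.        ]
```

View pics/w2b.png

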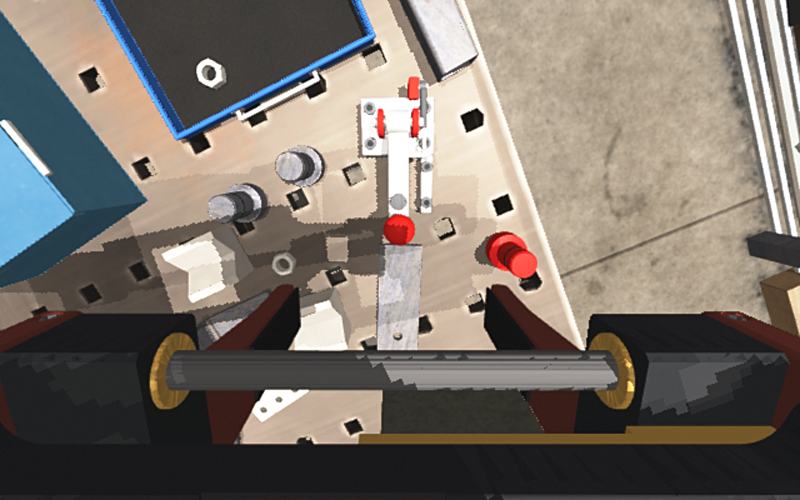

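The hold-down is now nearly upright in the image: stop block at (397,127), fence at (427,190), knob at (399,229), and the plate's near end at (402,245) just in front. I'll fit its frame from the depth data.

```bash
python3 - <<'E'
from h import *
P=cloud('w2');s=.8
def reg(u0,v0,u1,v1,z0,z1):
    Q=P[int(v0*s):int(v1*s),int(u0*s):int(u1*s)].reshape(-1,3); return Q[(Q[:,2]>z0)&(Q[:,2]<z1)]
S=reg(355,88,445,162,22,31); F=reg(412,160,440,220,12,20.5)
for n,Q in(('stop',S),('fence',F)):
    r=cv2.minAreaRect(Q[:,:2].astype(np.float32)); print(n,len(Q),np.round(r[0],1),np.round(r[1],1),round(r[2],2),np.median(Q[:,2]))
    a=np.deg2rad(-24);hx=np.array([np.cos(a),np.sin(a)]);hy=np.array([-np.sin(a),np.cos(a)])
    print(np.percentile(Q[:,:2]@hx,[0.5,2,50,98,99.5]).round(1),np.percentile(Q[:,:2]@hy,[0.5,2,50,98,99.5]).round(1))
pl=reg(375,245,430,345,4,15); r=cv2.minAreaRect(pl[:,:2].astype(np.float32)); print('plate',np.round(r[0],1),np.round(r[1],1),round(r[2],2),[ (pl[:,:2]@hx).min(),(pl[:,:2]@hx).max(),(pl[:,:2]@hy).max()])
print('knob',wp('w2',399*s,229*s,80), wp('w2',399*s,229*s))
# line angles
for A,B,z in [((362,97),(362,155),26),((432,165),(432,212),16)]:
    p=wp('w2',A[0]*s,A[1]*s,z);q=wp('w2',B[0]*s,B[1]*s,z);d=p-q;print('ang',np.degrees(np.arctan2(-d[0],d[1])),p.round(1),q.round(1))
E
```

```text
stop 1143 [667.2 -39.2] [56.2 73.4] 67.39 27.4804972060441
[589.  589.4 614.6 661.7 662.5] [207.7 208.1 237.6 262.8 262.9]
fence 240 [ 671.9 -108.1] [55.2 12. ] 65.79 17.51836498602349
[651.8 651.9 657.5 663.5 663.6] [147.1 147.2 174.4 202.1 202.1]
plate [ 592.8 -215.6] [126.9  49.9] 64.62 [np.float64(603.7571275408125), np.float64(655.2207208208354), np.float64(107.20552070478762)]
knob [ 629.48759843 -128.90148136   80.        ] [ 630.33899386 -126.14728608   96.03527632]
ang -24.84918588845728 [6.461e+02 4.000e-01 2.600e+01] [622.4 -50.8  26. ]
ang -22.200060966772106 [686.5 -90.1  16. ] [ 667.3 -137.1   16. ]
```

>>> {"op": "servo_tool", "data": {"rows": [[0, 0, 0, 0.027, 0.033, 0.4, 70], [0, 0, 0, 0.027, 0.033, 0.7, 70], [0, 0, 0, 0.027, 0.033, 0.98, 70], [0, 0, 0, 0.027, 0.033, 0.98, 70], [0, 0, 0, 0.027, 0.033, 0.98, 70], [0, 0, 0, 0.027, 0.033, 0.98, 20], [0, 0, 0, 0.027, 0.033, 0.98, 20], [0, 0, 0, 0.027, 0.033, 0.98, 20], [0, 0, 0, 0.027, 0.033, 0.98, 20], [0, 0, 0, 0.027, 0.033, 0.98, 20]]}}

```text
t: 5.08
ee_pos: [628.9, -129.4, 65.1]
orientation: [-2.634, -1.709, 0.002]
ft_force: [-3.0, 1.7, 6.0]
width: 28.5
grasp_force: 30.0
```

```bash
python3 - <<'E'
import numpy as np
from h import *
o=ctrl.get_obs();print(o['ee_pos'],o['width'],o['grasp_force'],o['ft_force'])
th=np.linspace(0,1.12,11)[1:]; a0=np.arctan2(30,-99)
r=np.hypot(30,99);p=np.stack([r*np.cos(a0-th)+99,r*np.sin(a0-th)-30],1)
print(np.c_[th,p/200].round(3))
E
```

```text
[ 628.86144057 -129.40505665   65.05028598] 28.508644113658786 30.001747012138367 [-3.04950148  1.66339516  6.01782854]
[[0.112 0.02  0.054]
 [0.224 0.046 0.106]
 [0.336 0.077 0.155]
 [0.448 0.114 0.2  ]
 [0.56  0.155 0.24 ]
 [0.672 0.201 0.276]
 [0.784 0.25  0.306]
 [0.896 0.303 0.33 ]
 [1.008 0.358 0.349]
 [1.12  0.414 0.361]]
```

>>> {"op": "servo_tool", "data": {"rows": [[0, 0, 0, 0.02, 0, -0.054, 20], [0, 0, 0, 0.046, 0, -0.106, 20], [0, 0, 0, 0.077, 0, -0.155, 20], [0, 0, 0, 0.114, 0, -0.2, 20], [0, 0, 0, 0.155, 0, -0.24, 20], [0, 0, 0, 0.201, 0, -0.276, 20], [0, 0, 0, 0.25, 0, -0.306, 20], [0, 0, 0, 0.303, 0, -0.33, 20], [0, 0, 0, 0.358, 0, -0.349, 20], [0, 0, 0, 0.414, 0, -0.361, 20]]}}

```text
t: 6.32
ee_pos: [662.0, -52.1, 137.8]
orientation: [-2.632, -1.709, 0.003]
ft_force: [-6.2, 6.5, 1.4]
width: 28.4
grasp_force: 30.0
```

>>> {"op": "servo_tool", "data": {"rows": [[0, 0, 0, 0, 0, 0, 20], [0, 0, 0, 0, 0, 0, 60], [0, 0, 0, 0, 0, 0, 70], [0, 0, 0, 0, 0, 0, 70], [0, 0, 0, 0, 0, -0.3, 70], [0, 0, 0, 0, 0, -0.5, 70], [0, 0, 0, -0.2, 0, -0.5, 70], [0, 0, 0, -0.5, 0, -0.5, 70], [0, 0, 0, -0.7, 0, -0.5, 70], [0, 0, 0, -0.7, 0, -0.5, 70]]}}

```text
t: 7.58
ee_pos: [605.6, -184.7, 237.3]
orientation: [2.638, 1.705, 0.0]
ft_force: [0.9, 0.6, 0.1]
width: 70.2
grasp_force: 0.0
```

```bash
python3 - <<'E'
from h import *
shot('wrist','w3'); print(ctrl.get_obs()['ee_pos'],yawnow(),ctrl.get_obs()['t'])
im=cv2.imread('pics/w3.png');cv2.imwrite('pics/w3b.png',cv2.resize(im,(640,400)))
E
```

```text
[ 606.24725481 -183.22913302  237.27520001] -114.18877738218485 7.625
```

View pics/w3b.png

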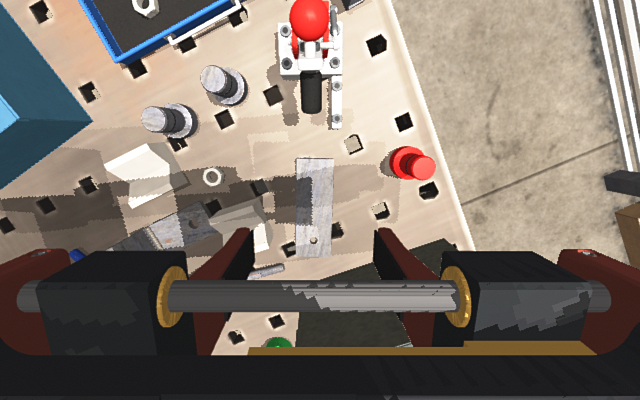

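The clip stands open with the knob at (310,18). The plate is clear at (315,207), in line with the fence at (336,100), and the stop front is at about v=78. I'll measure the plate and fence once more from here.

```bash
python3 - <<'E'
from h import *
P=cloud('w3')
a=np.deg2rad(-23.4);hx=np.array([np.cos(a),np.sin(a)]);hy=np.array([-np.sin(a),np.cos(a)])
O=np.array([656.9,-65.4])
def reg(n,u0,v0,u1,v1,z0,z1):
    Q=P[v0:v1,u0:u1].reshape(-1,3); Q=Q[(Q[:,2]>z0)&(Q[:,2]<z1)][:,:2]
    r=cv2.minAreaRect(Q.astype(np.float32)); L=(Q-O)
    print(n,len(Q),np.round(r[0],1),np.round(r[1],1),round(r[2],2),'hx',np.percentile(L@hx,[1,99]).round(1),'hy',np.percentile(L@hy,[1,99]).round(1))
reg('stop',270,15,348,82,22,31); reg('fence',325,70,348,135,12,20.5); reg('plate',285,150,345,262,4.5,14)
C=P[250:300,300:420].reshape(-1,3); C=C[C[:,2]>120]; print('cab maxy',np.percentile(C[:,1],99),C[:,0].min(),C[:,0].max())
P0=cloud('top0');C=P0[130:240,395:440].reshape(-1,3);C=C[(C[:,2]>140)];print(np.percentile(C[:,1],[98,99.5]))
for c in [(579,-244,8)]: pass
E
```

```text
stop 1057 [665.9 -42.8] [62.9 74.5] 66.26 hx [-37.4  36.2] hy [-0.3 54.6]
fence 379 [ 669.  -104.3] [62.2 19.7] 67.12 hx [18.7 36.5] hy [-61.9   0.1]
plate 3546 [ 590.  -221.8] [140.3  49.7] 64.76 hx [-24.4  25.7] hy [-238.4 -100.9]
cab maxy -157.47209913936837 613.0390487706 651.9484136013389
[-326.13357282 -323.12145246]
```

>>> {"op": "servo_tool", "data": {"rows": [[0, 0, 0.012, -0.269, 0.004, 0.3, 75], [0, 0, 0.012, -0.269, 0.004, 0.6, 75], [0, 0, 0.012, -0.269, 0.004, 0.9, 75], [0, 0, 0.012, -0.269, 0.004, 0.98, 75], [0, 0, 0.012, -0.269, 0.004, 0.98, 75], [0, 0, 0.012, -0.269, 0.004, 0.98, 75], [0, 0, 0.012, -0.269, 0.004, 0.98, 75]]}}

```text
t: 8.5
ee_pos: [586.7, -231.6, 42.8]
orientation: [2.648, 1.686, 0.003]
ft_force: [0.1, -0.2, -0.2]
width: 75.2
grasp_force: 0.0
```

```bash
python3 - <<'E'
from h import *
print(ctrl.get_obs()['ee_pos'],yawnow());plan(584.9,-232.6,2.5,-115.2)
E
```

```text
[ 586.66021492 -231.59656304   42.80011828] -115.03860866408331
rot [ 0.0022 -0.0001  0.0019] shift [-0.0083 -0.0065  0.2015]
```

>>> {"op": "servo_tool", "data": {"rows": [[0, 0, 0.002, -0.008, -0.006, 0.1, 75], [0, 0, 0.002, -0.008, -0.006, 0.2, 75], [0, 0, 0.002, -0.008, -0.006, 0.2, 75], [0, 0, 0.002, -0.008, -0.006, 0.2, 40], [0, 0, 0.002, -0.008, -0.006, 0.2, 40], [0, 0, 0.002, -0.008, -0.006, 0.2, 40], [0, 0, 0.002, -0.008, -0.006, 0.2, 40]]}}

```text
t: 9.38
ee_pos: [583.7, -232.6, 0.4]
orientation: [2.653, 1.682, 0.001]
ft_force: [0.8, 0.2, 6.7]
width: 49.9
grasp_force: 31.3
```

```bash
python3 - <<'E'
from h import *
o=ctrl.get_obs();print(o['ee_pos'],yawnow(),o['width'],o['grasp_force'],o['ft_force'])
a=np.deg2rad(-23.4);hx=np.array([np.cos(a),np.sin(a)]);hy=np.array([-np.sin(a),np.cos(a)])
O=np.array([656.9,-65.4]); p=o['ee_pos'][:2]-O; print('loc',p@hx,p@hy)
t=O-hy*82-0.3*hx;print(t);plan(*t,o['ee_pos'][2],-113.4)
E
```

```text
[ 5.83685150e+02 -2.32630736e+02  3.85631968e-01] -115.25543391511205 49.91752045814383 31.3343210471794 [0.79276058 0.15242849 6.69412214]
loc -0.7779328410008061 -182.55390453008118
[ 624.05854658 -140.53673494]
rot [ 0.0004 -0.     -0.0216] shift [ 0.5026 -0.0139  0.    ]
```

>>> {"op": "servo_tool", "data": {"rows": [[0, 0, -0.01, 0.05, 0, -0.003, 40], [0, 0, -0.022, 0.12, -0.005, -0.003, 40], [0, 0, -0.022, 0.19, -0.01, -0.003, 40], [0, 0, -0.022, 0.26, -0.014, -0.003, 40], [0, 0, -0.022, 0.33, -0.014, -0.003, 40], [0, 0, -0.022, 0.38, -0.014, -0.003, 40], [0, 0, -0.022, 0.43, -0.014, -0.003, 40], [0, 0, -0.022, 0.46, -0.014, -0.003, 40], [0, 0, -0.022, 0.48, -0.014, -0.003, 40], [0, 0, -0.022, 0.48, -0.014, -0.003, 40]]}}

```text
t: 10.62
ee_pos: [621.8, -144.3, 1.5]
orientation: [2.625, 1.726, -0.0]
ft_force: [-0.2, -0.3, -5.3]
width: 49.6
grasp_force: 30.0
```

>>> {"op": "servo_tool", "data": {"rows": [[0, 0, 0, 0.01, 0, 0, 40], [0, 0, 0, 0.02, 0, 0, 40], [0, 0, 0, 0.025, 0, 0, 40], [0, 0, 0, 0.025, 0, 0, 40]]}}

```text
t: 11.12
ee_pos: [623.3, -140.9, 1.5]
orientation: [2.624, 1.726, -0.002]
ft_force: [-1.1, -5.4, -5.3]
width: 49.6
grasp_force: 30.0
```

```bash
python3 - <<'E'
from h import *
o=ctrl.get_obs();print(o['ee_pos'],yawnow(),o['width'],o['grasp_force'],o['ft_force'])
a=np.deg2rad(-23.4);hx=np.array([np.cos(a),np.sin(a)]);hy=np.array([-np.sin(a),np.cos(a)])
O=np.array([656.9,-65.4]); p=o['ee_pos'][:2]-O; print('loc',p@hx,p@hy,'F',o['ft_force'][:2]@hx,o['ft_force'][:2]@hy)
E
```

```text
[ 623.32412548 -140.94298279    1.4573237 ] -113.32722241414666 49.58598986586188 29.994151890277863 [-1.098545   -5.37626524 -5.30949282]
loc -0.8126778831143411 -82.66450963162521 F 1.1269776465476995 -5.370377118394179
```

>>> {"op": "servo_tool", "data": {"rows": [[0, 0, 0, 0.005, 0, 0, 40], [0, 0, 0, 0.005, 0.005, 0, 40], [0, 0, 0, 0.005, 0.01, 0, 40], [0, 0, 0, 0.005, 0.01, 0, 40]]}}

```text
t: 11.62
ee_pos: [623.7, -140.9, 0.9]
orientation: [-2.623, -1.727, 0.007]
ft_force: [-6.1, -7.6, -3.0]
width: 49.6
grasp_force: 30.0
```

```bash
python3 - <<'E'
from h import *
o=ctrl.get_obs();print(o['ee_pos'],yawnow(),o['width'],o['ft_force'])
a=np.deg2rad(-23.4);hx=np.array([np.cos(a),np.sin(a)]);hy=np.array([-np.sin(a),np.cos(a)])
O=np.array([656.9,-65.4]); p=o['ee_pos'][:2]-O; print('loc',p@hx,p@hy,'F',o['ft_force'][:2]@hx,o['ft_force'][:2]@hy)
shot('wrist','w4'); 
E
```

```text
[ 623.68202647 -140.94145253    0.94331544] -113.27958842515592 49.61788625743549 [-6.12214265 -7.55918451 -2.96140517]
loc -0.48482033663578245 -82.52096561339141 F -2.6165105490957115 -9.368872590750831
```

>>> {"op": "servo_tool", "data": {"rows": [[0, 0, 0, -0.005, -0.01, -0.002, 55], [0, 0, 0, -0.005, -0.01, -0.002, 70], [0, 0, 0, -0.005, -0.01, -0.002, 70], [0, 0, 0, -0.005, -0.01, -0.3, 70], [0, 0, 0, -0.005, -0.01, -0.6, 70], [0, 0, 0, -0.1, -0.01, -0.9, 70], [0, 0, 0, -0.1, -0.01, -0.9, 70], [0, 0, 0, -0.1, -0.01, -0.9, 70]]}}

```text
t: 12.68
ee_pos: [616.0, -157.0, 181.5]
orientation: [2.625, 1.726, 0.0]
ft_force: [-0.6, 0.1, -0.0]
width: 70.1
grasp_force: 0.0
```

```bash
python3 - <<'E'
from h import *
shot('wrist','w5');crop('w5',220,0,430,260,2.3,'w5c');print(ctrl.get_obs()['ee_pos'],yawnow())
P=cloud('w5')
a=np.deg2rad(-23.4);hx=np.array([np.cos(a),np.sin(a)]);hy=np.array([-np.sin(a),np.cos(a)]);O=np.array([656.9,-65.4])
L=(P[...,:2]-O);X=L@hx;Y=L@hy
m=(P[...,2]>4.5)&(P[...,2]<14)&(abs(X)<40)&(Y<-62)&(Y>-160)
Q=P[m][:,:2];r=cv2.minAreaRect(Q.astype(np.float32));print(np.round(r[0],1),np.round(r[1],1),round(r[2],2),np.percentile(X[m],[1,99]),np.percentile(Y[m],[1,99]))
m=(P[...,2]>13)&(P[...,2]<20.5)&(X>15)&(X<45)&(Y<-5)&(Y>-90);print('fence',np.percentile(X[m],[1,50,99]),np.percentile(Y[m],[1,99]))
plan(663.6,-49.8,134,-113.4)
E
```

```text
[ 615.49176562 -156.71129064  180.36939327] -113.34389789807781
[ 616.4 -158.4] [77.6 50.1] 66.74 [-24.66638087  24.20919106] [-139.39676836  -62.78901495]
fence [24.48674024 29.80233121 36.41612528] [-60.98026192  -5.54553052]
rot [-0.0012  0.0001  0.0007] shift [0.5861 0.0094 0.2318]
```

View pics/w5c.png

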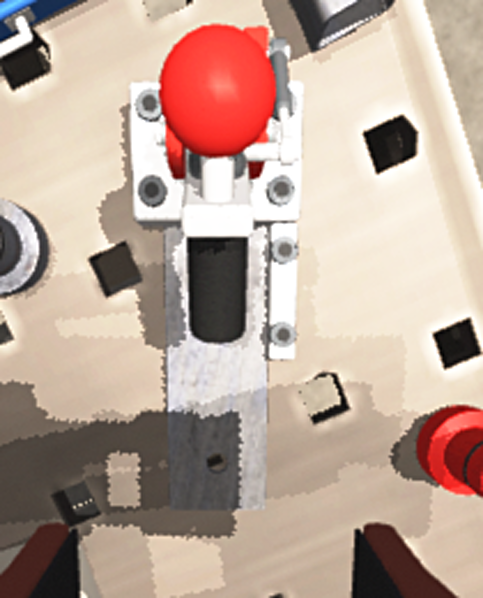

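The plate lies flush against the stop and the fence (crop: plate 165–268, fence face at 268, hole at (215,462)). The clip is open with the knob at (218,88). Next I'll grip the knob and lower it.

>>> {"op": "servo_tool", "data": {"rows": [[0, 0, 0, 0, 0, -0.15, 70], [0, 0, 0, 0.25, 0.009, -0.15, 70], [0, 0, 0, 0.5, 0.009, -0.15, 70], [0, 0, 0, 0.586, 0.009, -0.1, 70], [0, 0, 0, 0.586, 0.009, 0.1, 70], [0, 0, 0, 0.586, 0.009, 0.22, 70], [0, 0, 0, 0.586, 0.009, 0.22, 70], [0, 0, 0, 0.586, 0.009, 0.22, 20], [0, 0, 0, 0.586, 0.009, 0.22, 20], [0, 0, 0, 0.586, 0.009, 0.22, 20]]}}

```text
t: 13.98
ee_pos: [664.8, -50.5, 138.5]
orientation: [2.624, 1.725, 0.002]
ft_force: [0.0, -0.1, -0.4]
width: 43.5
grasp_force: 0.0
```

>>> {"op": "servo_tool", "data": {"rows": [[0, 0, 0, 0, 0, 0, 20], [0, 0, 0, 0, 0, 0, 20]]}}

```text
t: 14.22
ee_pos: [662.9, -49.7, 137.9]
orientation: [-2.623, -1.725, 0.003]
ft_force: [-5.1, 2.9, 7.0]
width: 28.6
grasp_force: 30.0
```

```bash
python3 - <<'E'
from h import *
o=ctrl.get_obs();print(o['ee_pos'],o['width'],o['grasp_force'],o['ft_force'])
a=np.deg2rad(-23.4);hx=np.array([np.cos(a),np.sin(a)]);hy=np.array([-np.sin(a),np.cos(a)]);O=np.array([656.9,-65.4])
p=o['ee_pos'][:2]-O; print('loc',p@hx,p@hy)
th=1.15-np.array([.12,.24,.36,.48,.6,.72,.84,.94,1.02,1.06]); a0=np.arctan2(30,-99);r=np.hypot(30,99)
q=np.stack([r*np.cos(a0-th)+99,r*np.sin(a0-th)-30],1); e=np.array([86,73])
print(((q-e)/200).round(3))
E
```

```text
[662.92713226 -49.74702618 137.85986618] 28.641687962654487 30.00185251235962 [-5.08392723  2.88481471  6.97901324]
loc -0.6851170217695585 16.7592519891158
[[-0.061 -0.013]
 [-0.12  -0.032]
 [-0.177 -0.058]
 [-0.23  -0.09 ]
 [-0.279 -0.128]
 [-0.322 -0.172]
 [-0.361 -0.221]
 [-0.388 -0.265]
 [-0.406 -0.302]
 [-0.415 -0.321]]
```

>>> {"op": "servo_tool", "data": {"rows": [[0, 0, 0, -0.061, 0, 0.013, 20], [0, 0, 0, -0.12, 0, 0.032, 20], [0, 0, 0, -0.177, 0, 0.058, 20], [0, 0, 0, -0.23, 0, 0.09, 20], [0, 0, 0, -0.279, 0, 0.128, 20], [0, 0, 0, -0.322, 0, 0.172, 20], [0, 0, 0, -0.361, 0, 0.221, 20], [0, 0, 0, -0.388, 0, 0.265, 20], [0, 0, 0, -0.406, 0, 0.302, 20], [0, 0, 0, -0.413, 0, 0.318, 20]]}}

```text
t: 15.48
ee_pos: [630.6, -125.7, 73.4]
orientation: [-2.623, -1.724, 0.002]
ft_force: [-9.3, 4.3, 18.5]
width: 28.4
grasp_force: 30.0
```

>>> {"op": "servo_tool", "data": {"rows": [[0, 0, 0, 0, 0, 0, 20], [0, 0, 0, 0, 0, 0, 60], [0, 0, 0, 0, 0, 0, 70], [0, 0, 0, 0, 0, 0, 70], [0, 0, 0, 0, 0, -0.3, 70], [0, 0, 0, 0, 0, -0.6, 70], [0, 0, 0, -0.2, 0, -0.8, 70], [0, 0, 0, -0.2, 0, -0.8, 70], [0, 0, 0, -0.2, 0, -0.8, 70]]}}

```text
t: 16.6
ee_pos: [615.5, -162.6, 233.2]
orientation: [-2.625, -1.725, 0.0]
ft_force: [0.4, -0.6, -0.7]
width: 70.0
grasp_force: 0.0
```

```bash
python3 - <<'E'
from h import *
shot('wrist','w6');o=ctrl.get_obs();print(o['ee_pos'],yawnow(),o['t'])
crop('w6',60,0,480,250,1.9,'w6c')
P=cloud('w6')
a=np.deg2rad(-23.4);hx=np.array([np.cos(a),np.sin(a)]);hy=np.array([-np.sin(a),np.cos(a)]);O=np.array([656.9,-65.4])
L=(P[...,:2]-O);X=L@hx;Y=L@hy
m=(P[...,2]>4.5)&(P[...,2]<14)&(abs(X)<40)&(Y<-90)&(Y>-160)
print(np.percentile(X[m],[1,99]),np.percentile(Y[m],[1,99]))
m=(P[...,2]>60)&(abs(X)<18)&(Y<-50)&(Y>-100);print('knob top',np.percentile(P[m][:,2],[50,99]))
E
```

```text
[ 615.17688693 -162.20965978  232.40303095] -113.34561892679054 16.65
[-24.26382048  24.23190288] [-140.04101068  -90.82360475]
knob top [348.24450897 356.03642192]
```

View pics/w6c.png

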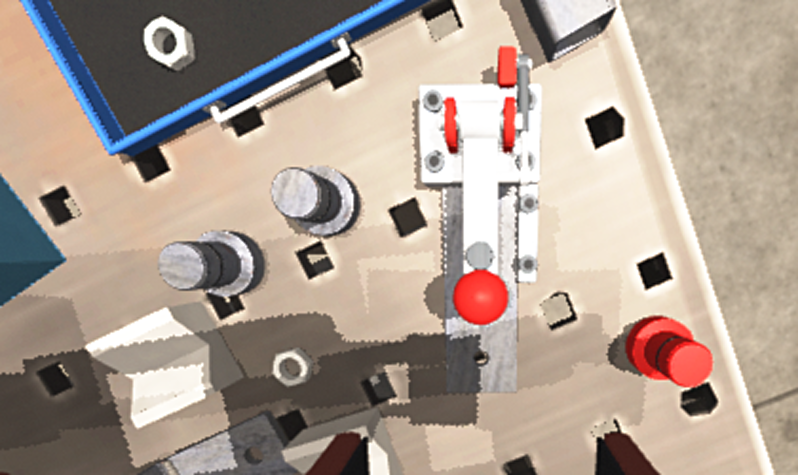

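The clip is down on the plate (knob at (480,297)) and the plate end is at y=-140, so it is still home. Next I'll pick the pin nearer the robot (crop (187,266), black-grey steel, not the red or green one). I'm refining its position first.

```bash
cat >> h.py <<'E'
def seg(f,n,x,y,zlo,zhi,rad):
    """top-surface rectangle of the thing near (x,y)"""
    P=cloud(f); m=(P[...,2]>zlo)&(P[...,2]<zhi)&(np.hypot(P[...,0]-x,P[...,1]-y)<rad)
    Q=P[m]
    if len(Q)<20: print(n,'none');return
    r=cv2.minAreaRect(Q[:,:2].astype(np.float32));print(n,len(Q),np.round(r[0],1),np.round(r[1],1),round(r[2],1),'z',np.percentile(Q[:,2],[50,95]).round(1))
E
python3 - <<'E'
from h import *
seg('w6','pinB',481,-44,62,85,30);seg('w6','pinA',557,-38,62,85,30);seg('w6','v2',417,-87,15,60,55);seg('w6','nut',483,-125,5,25,25)
plan(481.4,-44,130,-90)
E
```

```text
pinB 623 [482.5 -44.2] [26.7 26.3] 64.6 z [74.  75.4]
pinA 631 [559.4 -35. ] [26.8 27.1] 40.7 z [74.1 75.5]
v2 2757 [417.5 -87.3] [61.3 60. ] 0.7 z [37.8 46.9]
nut 240 [ 486.6 -123.6] [25.7 23.8] 49.0 z [13.7 15.4]
rot [-0.0013 -0.0003 -0.2716] shift [ 0.2776 -0.8473  0.5137]
```

>>> {"op": "servo_tool", "data": {"rows": [[0, 0, 0, 0.28, -0.84, 0.1, 60], [0, 0, 0, 0.28, -0.84, 0.3, 60], [0, 0, 0, 0.28, -0.84, 0.514, 56], [0, 0, 0, 0.28, -0.84, 0.514, 56], [0, 0, 0, 0.28, -0.84, 0.514, 56], [0, 0, 0, 0.28, -0.84, 0.514, 56]]}}

```text
t: 17.4
ee_pos: [484.9, -44.9, 131.3]
orientation: [2.624, 1.726, 0.001]
ft_force: [-0.1, 0.3, -0.7]
width: 55.8
grasp_force: 0.0
```

```bash
python3 - <<'E'
from h import *
plan(482,-44.1,36,-113.4)
E
```

```text
rot [ 0.0004 -0.0001  0.001 ] shift [-0.0021 -0.0152  0.4764]
```

Descend, grip, lift, then carry in chained calls: the grip first, then a check.

>>> {"op": "servo_tool", "data": {"rows": [[0, 0, 0, 0, -0.012, 0.2, 56], [0, 0, 0, 0, -0.012, 0.4, 56], [0, 0, 0, 0, -0.012, 0.475, 56], [0, 0, 0, 0, -0.012, 0.475, 56], [0, 0, 0, 0, -0.012, 0.475, 15], [0, 0, 0, 0, -0.012, 0.475, 15], [0, 0, 0, 0, -0.012, 0.475, 15], [0, 0, 0, 0, -0.012, 0.2, 15], [0, 0, 0, 0, -0.012, -0.1, 15], [0, 0, 0, 0, -0.012, -0.1, 15]]}}

```text
t: 18.65
ee_pos: [484.4, -44.2, 155.2]
orientation: [2.62, 1.723, 0.011]
ft_force: [0.9, -0.6, -3.2]
width: 26.4
grasp_force: 30.0
```

```bash
python3 - <<'E'
from h import *
o=ctrl.get_obs();print(o['ee_pos'],o['width'],o['grasp_force'],o['ft_force'])
plan(620,78,150,-90)
E
```

```text
[484.40451331 -44.22420596 155.17686479] 26.436086964079806 29.98509094992187 [ 0.92131057 -0.57925777 -3.18198582]
rot [ 0.0059 -0.0005 -0.2716] shift [0.8297 0.3801 0.0312]
```

>>> {"op": "servo_tool", "data": {"rows": [[0, 0, -0.1, 0.25, 0.1, 0.02, 15], [0, 0, -0.2, 0.5, 0.25, 0.03, 15], [0, 0, -0.27, 0.75, 0.38, 0.03, 15], [0, 0, -0.27, 0.83, 0.38, 0.03, 15], [0, 0, -0.27, 0.83, 0.38, 0.03, 15], [0, 0, -0.27, 0.83, 0.38, 0.03, 15], [0, 0, -0.27, 0.83, 0.38, 0.2, 15], [0, 0, -0.27, 0.83, 0.38, 0.4, 15], [0, 0, -0.27, 0.83, 0.38, 0.52, 15], [0, 0, -0.27, 0.83, 0.38, 0.52, 15]]}}

```text
t: 19.9
ee_pos: [615.0, 77.0, 45.7]
orientation: [-2.225, -2.215, 0.005]
ft_force: [0.1, 0.6, -2.8]
width: 26.8
grasp_force: 30.0
```

```bash
python3 - <<'E'
from h import *
o=ctrl.get_obs();print(o['ee_pos'],yawnow(),o['width'],o['grasp_force'],o['ft_force'])
E
```

```text
[615.02207915  76.99056166  45.72005017] -90.2371282216371 26.840724862039387 29.999164760811254 [ 0.08120609  0.60736195 -2.81185307]
```

>>> {"op": "servo_tool", "data": {"rows": [[0, 0, 0, 0, 0, 0.02, 15], [0, 0, 0, 0, 0, 0.024, 15], [0, 0, 0, 0, 0, 0.024, 15]]}}

```text
t: 20.27
ee_pos: [617.4, 78.0, 43.4]
orientation: [2.224, 2.218, 0.001]
ft_force: [-2.3, -2.2, 4.8]
width: 26.0
grasp_force: 30.0
```

>>> {"op": "servo_tool", "data": {"rows": [[0, 0, 0, 0, 0, 0, 40], [0, 0, 0, 0, 0, 0, 56], [0, 0, 0, 0, 0, 0, 56], [0, 0, 0, 0, 0, -0.3, 56], [0, 0, 0, 0, 0, -0.6, 56], [0, 0, 0, -0.3, -0.3, -0.9, 56], [0, 0, 0, -0.6, -0.6, -0.9, 80], [0, 0, 0, -0.8, -0.9, -0.9, 80], [0, 0, 0, -0.8, -0.9, -0.9, 80], [0, 0, 0, -0.8, -0.9, -0.9, 80]]}}

```text
t: 21.52
ee_pos: [433.9, -82.6, 222.6]
orientation: [-2.228, -2.215, 0.001]
ft_force: [-0.1, 0.1, 0.3]
width: 80.2
grasp_force: 0.0
```

```bash
python3 - <<'E'
from h import *
shot('wrist','w7');o=ctrl.get_obs();print(o['ee_pos'],yawnow(),o['width'],o['t'])
seg('w7','pin',617,77,62,95,30);seg('w7','v2',417,-87,15,60,55);seg('w7','sa leg',360,-172,60,95,60);seg('w7','gb',403,-260,15,35,60)
plan(417.3,-87.3,100,-90)
E
```

```text
[435.53862916 -82.13592487 222.75027232] -90.28801499011692 80.14152829710126 21.575
pin 993 [616.6  78. ] [26.7 27.1] 43.7 z [77.1 78.6]
v2 2627 [417.  -87.2] [60.1 60.3] 0.7 z [39.5 47.3]
sa leg 376 [ 360.1 -168.9] [10.4 42.7] 1.4 z [80.6 82.3]
gb 883 [ 413.4 -270.3] [94.6 32.4] 8.2 z [26.5 27.7]
rot [ 0.0006  0.0001 -0.0034] shift [-0.0262 -0.0916  0.6137]
```

>>> {"op": "servo_tool", "data": {"rows": [[0, 0, 0, -0.026, -0.08, 0.3, 80], [0, 0, 0, -0.026, -0.08, 0.6, 80], [0, 0, 0, -0.026, -0.08, 0.7, 80], [0, 0, 0, -0.026, -0.08, 0.7, 80], [0, 0, 0, -0.026, -0.08, 0.7, 80]]}}

```text
t: 22.2
ee_pos: [422.0, -86.2, 82.8]
orientation: [2.223, 2.219, 0.001]
ft_force: [-1.1, -0.8, -0.5]
width: 80.0
grasp_force: 0.0
```

```bash
python3 - <<'E'
from h import *
print(ctrl.get_obs()['ee_pos']);plan(417.2,-87.2,9,-90)
E
```

```text
[422.04383516 -86.15015258  82.83702364]
rot [ 0.0009  0.0002 -0.0012] shift [-0.0052 -0.0247  0.3692]
```

>>> {"op": "servo_tool", "data": {"rows": [[0, 0, 0, -0.004, -0.017, 0.2, 80], [0, 0, 0, -0.004, -0.017, 0.36, 80], [0, 0, 0, -0.004, -0.017, 0.365, 80], [0, 0, 0, -0.004, -0.017, 0.365, 80], [0, 0, 0, -0.004, -0.017, 0.365, 50], [0, 0, 0, -0.004, -0.017, 0.365, 50], [0, 0, 0, -0.004, -0.017, 0.365, 50], [0, 0, 0, -0.004, -0.017, 0.365, 50]]}}

```text
t: 23.2
ee_pos: [417.3, -87.2, 10.1]
orientation: [2.224, 2.219, 0.0]
ft_force: [-2.1, 0.2, 10.0]
width: 60.0
grasp_force: 30.0
```

>>> {"op": "servo_tool", "data": {"rows": [[0, 0, 0, 0, 0, -0.2, 50], [0, 0, 0, 0, 0, -0.5, 50], [0, 0, 0, 0, 0, -0.65, 50], [0, 0, 0, 0, 0, -0.65, 50], [0, 0, 0, 0, 0, -0.65, 50]]}}

```text
t: 23.82
ee_pos: [416.1, -86.9, 138.1]
orientation: [-2.223, -2.217, 0.002]
ft_force: [-0.6, 0.5, -5.7]
width: 59.7
grasp_force: 30.0
```

```bash
python3 - <<'E'
from h import *
o=ctrl.get_obs();print(o['ee_pos'],yawnow(),o['width'],o['grasp_force'],o['ft_force']);plan(618,137,o['ee_pos'][2],-90)
E
```

```text
[416.07254711 -86.87645961 138.07637409] -90.14670556715613 59.697970596310064 29.959681928157806 [-0.62862633  0.50699729 -5.73363867]
rot [-0.0014 -0.0003 -0.0017] shift [ 1.122   1.0068 -0.0015]
```

>>> {"op": "servo_tool", "data": {"rows": [[0, 0, 0, 0.2, 0.2, 0, 50], [0, 0, 0, 0.4, 0.4, 0, 50], [0, 0, 0, 0.56, 0.5, 0, 50], [0, 0, 0, 0.56, 0.5, 0, 50]]}}

```text
t: 24.32
ee_pos: [517.5, 26.5, 136.8]
orientation: [-2.219, -2.22, 0.003]
ft_force: [-0.3, 0.1, -5.6]
width: 59.8
grasp_force: 30.0
```

>>> {"op": "servo_tool", "data": {"rows": [[0, 0, 0, 0.2, 0.2, 0, 50], [0, 0, 0, 0.4, 0.4, 0, 50], [0, 0, 0, 0.562, 0.5, 0, 50], [0, 0, 0, 0.562, 0.5, 0, 50], [0, 0, 0, 0.562, 0.5, 0, 50], [0, 0, 0, 0.562, 0.5, 0.2, 50], [0, 0, 0, 0.562, 0.5, 0.4, 50], [0, 0, 0, 0.562, 0.5, 0.55, 50], [0, 0, 0, 0.562, 0.5, 0.59, 50], [0, 0, 0, 0.562, 0.5, 0.59, 50]]}}

```text
t: 25.58
ee_pos: [617.3, 135.9, 21.2]
orientation: [-2.225, -2.217, 0.002]
ft_force: [0.3, -0.7, -5.1]
width: 60.1
grasp_force: 30.0
```

```bash
python3 - <<'E'
from h import *
o=ctrl.get_obs();print(o['ee_pos'],yawnow(),o['width'],o['grasp_force'],o['ft_force'])
E
```

```text
[617.30966531 135.85460335  21.1669768 ] -90.19546819106365 60.13677264148077 29.95970606803894 [ 0.32167651 -0.6828328  -5.07534014]
```

>>> {"op": "servo_tool", "data": {"rows": [[0, 0, 0, 0, 0, 0.03, 50], [0, 0, 0, 0, 0, 0.035, 50], [0, 0, 0, 0, 0, 0.035, 50], [0, 0, 0, 0, 0, 0.035, 70], [0, 0, 0, 0, 0, 0.035, 74], [0, 0, 0, 0, 0, 0.035, 74], [0, 0, 0, 0, 0, -0.3, 74], [0, 0, 0, 0, 0, -0.6, 74], [0, 0, 0, -0.2, -0.2, -0.9, 74], [0, 0, 0, -0.5, -0.5, -1, 74]]}}

```text
t: 26.82
ee_pos: [547.6, 65.6, 209.9]
orientation: [2.22, 2.218, 0.007]
ft_force: [-0.9, -0.8, 0.4]
width: 73.7
grasp_force: 0.0
```

>>> {"op": "servo_tool", "data": {"rows": [[0, 0, 0, -0.3, -0.2, 0, 50], [0, 0, 0, -0.6, -0.4, 0, 50], [0, 0, 0, -0.9, -0.6, 0, 50], [0, 0, 0, -1, -0.72, 0, 50], [0, 0, 0, -1, -0.72, 0, 50], [0, 0, 0, -1, -0.72, 0, 50]]}}

```text
t: 27.58
ee_pos: [402.4, -134.2, 207.1]
orientation: [2.225, 2.217, 0.001]
ft_force: [0.2, 0.6, 0.2]
width: 49.9
grasp_force: 0.0
```

```bash
python3 - <<'E'
from h import *
shot('wrist','w8');o=ctrl.get_obs();print(o['ee_pos'],yawnow(),o['width'],o['t'])
seg('w8','v2',617,136,20,60,55);seg('w8','sa leg',360,-172,60,95,60);seg('w8','gb',403,-260,15,35,60);seg('w8','saf',405,-172,5,18,65)
plan(360,-172.7,120,-90)
im=cv2.imread('pics/w8.png');cv2.imwrite('pics/w8b.png',im)
E
```

```text
[ 402.67105412 -133.76014425  207.01651825] -90.1272672147695 50.31704014564937 27.625
v2 none
sa leg 512 [ 360.1 -172.4] [10.2 49.5] 1.4 z [81.2 82.5]
gb 1006 [ 399.9 -246.8] [77.2 27.2] 8.3 z [26.2 27.6]
saf 2800 [ 413.3 -191. ] [112.6  89.7] 1.9 z [11.6 14.6]
rot [ 0.0008  0.0001 -0.0015] shift [-0.1951 -0.2134  0.4349]
```

View pics/w8b.png

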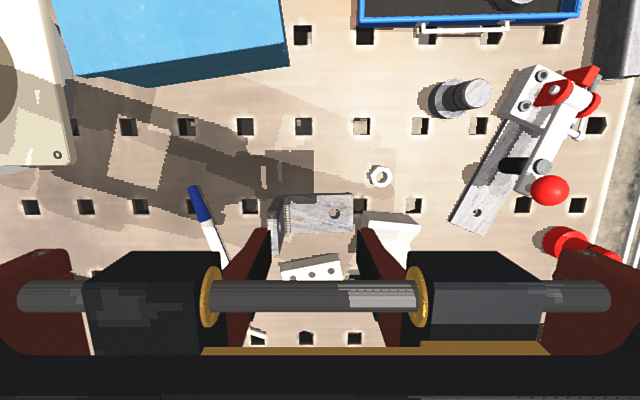

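The stop angle is at (315,220) with its upright leg at (272,222); the leg is at world (360,-172). I'll grip the leg across its thickness.

>>> {"op": "servo_tool", "data": {"rows": [[0, 0, 0, -0.194, -0.208, 0.2, 50], [0, 0, 0, -0.194, -0.208, 0.3, 50], [0, 0, 0, -0.194, -0.208, 0.43, 50], [0, 0, 0, -0.194, -0.208, 0.43, 50], [0, 0, 0, -0.194, -0.208, 0.43, 50], [0, 0, 0, -0.194, -0.208, 0.7, 50], [0, 0, 0, -0.194, -0.208, 0.84, 50], [0, 0, 0, -0.194, -0.208, 0.84, 50], [0, 0, 0, -0.194, -0.208, 0.84, 0], [0, 0, 0, -0.194, -0.208, 0.84, 0]]}}

```text
t: 28.88
ee_pos: [361.2, -173.2, 40.0]
orientation: [2.222, 2.217, 0.001]
ft_force: [-0.5, 0.1, 0.5]
width: 33.2
grasp_force: 0.0
```

>>> {"op": "servo_tool", "data": {"rows": [[0, 0, 0, 0, 0, 0, 0], [0, 0, 0, 0, 0, 0, 0], [0, 0, 0, 0, 0, 0, 0], [0, 0, 0, 0, 0, -0.2, 0], [0, 0, 0, 0, 0, -0.4, 0], [0, 0, 0, 0, 0, -0.6, 0], [0, 0, 0, 0, 0, -0.6, 0]]}}

```text
t: 29.75
ee_pos: [361.3, -173.4, 160.4]
orientation: [2.221, 2.215, 0.002]
ft_force: [0.3, -0.6, -5.9]
width: 9.8
grasp_force: 30.0
```

```bash
python3 - <<'E'
from h import *
shot('wrist','w9')
o=ctrl.get_obs();print(o['ee_pos'],yawnow(),o['width'],o['grasp_force'],o['ft_force'],o['moment']);plan(535,288,o['ee_pos'][2],-90)
E
```

```text
[ 360.11380202 -172.82401732  158.8748405 ] -90.1429949424056 10.036367799627925 29.987403452396393 [ 0.31886374 -0.0064937  -5.34855105] [ 0.02611308  0.23930004 -0.02453656]
rot [ 0.001   0.0006 -0.0017] shift [ 2.3063e+00  8.6870e-01 -7.0000e-04]
```

>>> {"op": "servo_tool", "data": {"rows": [[0, 0, 0, 0.2, 0.1, 0, 0], [0, 0, 0, 0.45, 0.2, 0, 0], [0, 0, 0, 0.7, 0.29, 0, 0], [0, 0, 0, 0.77, 0.29, 0, 0]]}}

```text
t: 30.3
ee_pos: [417.8, -16.6, 156.6]
orientation: [-2.219, -2.22, 0.003]
ft_force: [-0.3, -0.5, -5.1]
width: 10.0
grasp_force: 30.0
```

>>> {"op": "servo_tool", "data": {"rows": [[0, 0, 0, 0.25, 0.1, 0, 0], [0, 0, 0, 0.5, 0.2, 0, 0], [0, 0, 0, 0.7, 0.29, 0, 0], [0, 0, 0, 0.77, 0.29, 0, 0]]}}

```text
t: 30.8
ee_pos: [476.7, 136.2, 156.7]
orientation: [-2.222, -2.22, 0.003]
ft_force: [0.3, -0.7, -6.5]
width: 9.9
grasp_force: 30.0
```

>>> {"op": "servo_tool", "data": {"rows": [[0, 0, 0, 0.25, 0.1, 0, 0], [0, 0, 0, 0.5, 0.2, 0, 0], [0, 0, 0, 0.7, 0.29, 0, 0], [0, 0, 0, 0.77, 0.29, 0, 0], [0, 0, 0, 0.77, 0.29, 0, 0], [0, 0, 0, 0.77, 0.29, 0, 0]]}}

```text
t: 31.55
ee_pos: [534.0, 287.0, 157.7]
orientation: [-2.225, -2.217, 0.004]
ft_force: [-0.1, -0.3, -6.4]
width: 9.5
grasp_force: 30.0
```

```bash
python3 - <<'E'
from h import *
shot('wrist','w10')
o=ctrl.get_obs();print(o['ee_pos'],yawnow(),o['width'],o['grasp_force'],o['ft_force'],o['moment'],o['t']);plan(535,287,44,-90)
shot('top','top2')
seg('top2','v2',617,136,18,60,45);seg('top2','pin',617,78,60,90,30);seg('top2','bolt',508,221,9,40,45)
crop('top2',160,140,400,290,3.3,'t2c')
E
```

```text
[534.39389577 287.09680953 158.12014519] -90.20735986739055 9.886558177616001 29.997092485427856 [ 0.2073471  -0.45134583 -6.31355338] [-0.03009341  0.16913471  0.01411958] 31.6
rot [-0.0011  0.0007 -0.0024] shift [2.000e-04 3.900e-03 5.706e-01]
v2 468 [617.9 129. ] [60.4 72.7] 0.7 z [40.1 51.3]
pin 83 [616.3  78.5] [26.5 26.6] 65.8 z [76.2 80.7]
bolt 132 [506.7 222.4] [77.  71.9] 39.1 z [13.6 22. ]
```

View pics/t2c.png

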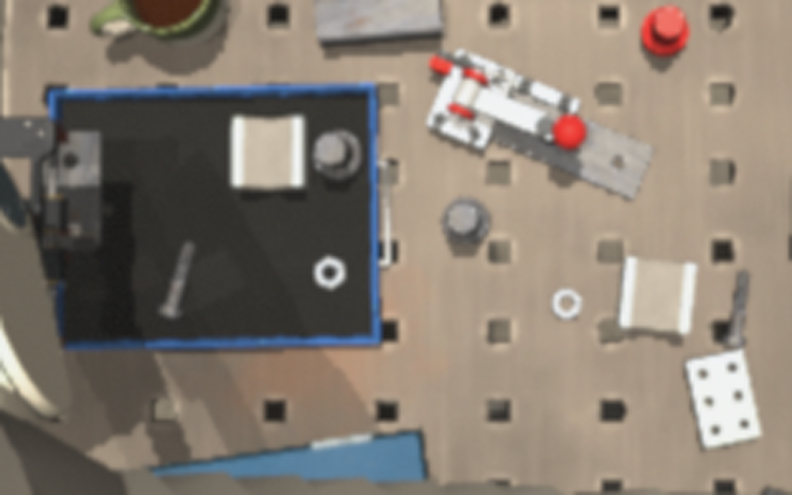

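Pin and V-block are in the tray, at (335,153) and (268,152) in the crop, and the hold-down is still shut. Before lowering the angle I'll check the tray walls.

```bash
python3 - <<'E'
from h import *
for q in [(52,90),(376,87),(380,342),(62,347)]: print(wp('top2',160+q[0]/3.3,140+q[1]/3.3,22).round(1))
# rim points by depth in w10 (hand at tray's far end)
P=cloud('w10'); im=load('w10')['im'].astype(int)
b=(im[...,2]>120)&(im[...,0]<90)&(P[...,2]>12)&(P[...,2]<32)
Q=P[b];print(len(Q),np.percentile(Q[:,0],[1,99]),np.percentile(Q[:,1],[1,99]))
P=cloud('w1'); im=load('w1')['im'].astype(int)
b=(im[...,2]>120)&(im[...,0]<90)&(P[...,2]>14)&(P[...,2]<30)&(P[...,1]>20)&(P[...,0]>420)
Q=P[b];r=cv2.minAreaRect(Q[:,:2].astype(np.float32));print(len(Q),r)
E
```

```text
[674.3 332.6  22. ]
[675.9  43.8  22. ]
[450.2  39.4  22. ]
[446.4 319.8  22. ]
1168 [357.25360818 673.21918097] [201.99343725 335.19106525]
703 ((562.4989013671875, 186.9119110107422), (229.28587341308594, 288.7083435058594), 1.1543227434158325)
```

>>> {"op": "servo_tool", "data": {"rows": [[0, 0, 0, 0, 0.004, 0.2, 0], [0, 0, 0, 0, 0.004, 0.4, 0], [0, 0, 0, 0, 0.004, 0.53, 0], [0, 0, 0, 0, 0.004, 0.55, 0], [0, 0, 0, 0, 0.004, 0.565, 0], [0, 0, 0, 0, 0.004, 0.57, 0], [0, 0, 0, 0, 0.004, 0.57, 0]]}}

```text
t: 32.52
ee_pos: [536.6, 289.1, 45.7]
orientation: [2.224, 2.218, 0.002]
ft_force: [1.4, 0.4, -5.8]
width: 9.6
grasp_force: 30.0
```

>>> {"op": "servo_tool", "data": {"rows": [[0, 0, 0, 0, 0, 0, 20], [0, 0, 0, 0, 0, 0, 40], [0, 0, 0, 0, 0, 0, 40], [0, 0, 0, 0, 0, -0.3, 40], [0, 0, 0, 0, 0, -0.6, 40], [0, 0, 0, -0.2, 0, -0.9, 40], [0, 0, 0, -0.5, 0, -0.9, 40], [0, 0, 0, -0.8, 0, -0.9, 75], [0, 0, 0, -1, 0, -0.9, 75], [0, 0, 0, -1, 0, -0.9, 75]]}}

```text
t: 33.78
ee_pos: [535.5, 86.5, 225.0]
orientation: [2.228, 2.214, 0.0]
ft_force: [0.4, 1.0, -0.2]
width: 66.6
grasp_force: 0.0
```

```bash
python3 - <<'E'
from h import *
shot('wrist','w11')
o=ctrl.get_obs();print(o['ee_pos'],yawnow(),o['t'])
seg('w11','leg',535,287,62,95,50);seg('w11','foot',580,287,6,22,48);seg('w11','bolt',507,221,10,40,30)
shot('top','top3');seg('top3','gb',403,-260,15,35,60);seg('top3','bolt2',480,-276,4,30,50)
plan(440,-100,220,-168.2)
E
```

```text
[535.64680337  87.89928528 224.99250912] -90.29362377075977 33.825
leg 151 [536.4 265.1] [9.7 4.2] 0.7 z [79.3 85.4]
foot 2478 [583.4 266.9] [89.7 55.2] 1.6 z [14.4 16.6]
bolt 588 [505.5 217.4] [20.8 59.6] 69.1 z [17.1 22.7]
gb 440 [ 410.6 -258.4] [94.9 53.4] 7.8 z [25.3 30.3]
bolt2 229 [ 477.  -280.3] [88.  94.4] 79.9 z [ 9.5 25.8]
rot [ 1.000e-04 -4.000e-04  9.075e-01] shift [-0.9459 -0.4751  0.024 ]
```

>>> {"op": "servo_tool", "data": {"rows": [[0, 0, 0, -0.3, -0.15, 0, 75], [0, 0, 0, -0.6, -0.3, 0, 75], [0, 0, 0, -0.9, -0.5, 0, 75], [0, 0, 0, -0.95, -0.5, 0, 75]]}}

```text
t: 34.38
ee_pos: [433.7, -101.4, 224.6]
orientation: [-2.224, -2.219, 0.0]
ft_force: [0.6, 0.4, -0.3]
width: 75.4
grasp_force: 0.0
```

>>> {"op": "servo_tool", "data": {"rows": [[0, 0, 0.12, -0.2, -0.05, 0, 75], [0, 0, 0.24, -0.4, -0.1, 0, 75], [0, 0, 0.36, -0.6, -0.16, 0, 75], [0, 0, 0.48, -0.7, -0.16, 0, 75], [0, 0, 0.6, -0.7, -0.16, 0, 75], [0, 0, 0.72, -0.7, -0.16, 0, 75], [0, 0, 0.84, -0.7, -0.16, 0, 75], [0, 0, 0.9, -0.7, -0.16, 0, 75], [0, 0, 0.907, -0.7, -0.16, 0, 75], [0, 0, 0.907, -0.7, -0.16, 0, 75]]}}

```text
t: 35.62
ee_pos: [403.2, -240.3, 224.6]
orientation: [-3.124, -0.33, -0.0]
ft_force: [-0.3, -0.0, 0.2]
width: 75.0
grasp_force: 0.0
```

```bash
python3 - <<'E'
from h import *
shot('wrist','w12')
o=ctrl.get_obs();print(o['ee_pos'],yawnow(),o['t'])
seg('w12','gb',403,-260,18,31,52)
cv2.imwrite('pics/w12b.png',cv2.resize(cv2.imread('pics/w12.png'),(640,400)))
plan(403,-260,120,-168.2)
E
```

```text
[ 403.04783317 -240.42844368  224.63783863] -167.95936823155316 35.675
gb 2208 [ 408.7 -261.3] [87.  52.1] 11.9 z [26.5 27.8]
rot [-0.      0.      0.0028] shift [-0.0206  0.0957  0.5232]
```

View pics/w12b.png

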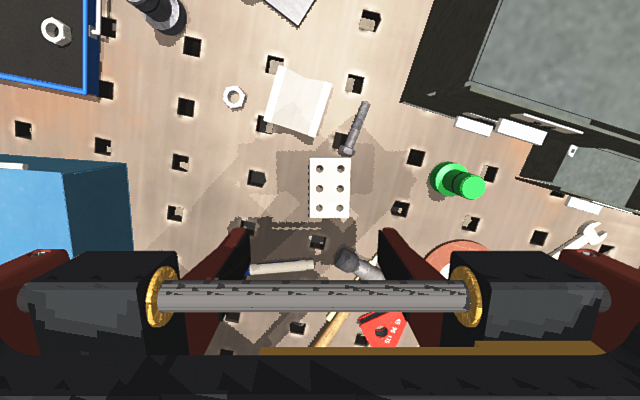

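The gauge block is at (329,187), with its bolt neighbour's head at (347,148), clear of the finger positions.

```bash
python3 - <<'E'
from h import *
c=wp('w12',329.7,187.7,25);print(c);d=wp('w12',329.7,158,25)-wp('w12',330,217,25);print(np.linalg.norm(d),np.degrees(np.arctan2(d[1],d[0])))
plan(c[0],c[1],60,-168.2)
E
```

```text
[ 403.27409661 -261.06141326   25.        ]
75.31513057381946 13.14591434905115
rot [-0.      0.      0.0028] shift [-0.0204  0.1012  0.8232]
```

>>> {"op": "servo_tool", "data": {"rows": [[0, 0, 0, -0.02, 0.101, 0.3, 75], [0, 0, 0, -0.02, 0.101, 0.6, 75], [0, 0, 0, -0.02, 0.101, 0.85, 75], [0, 0, 0, -0.02, 0.101, 0.9, 75], [0, 0, 0, -0.02, 0.101, 0.9, 75]]}}

```text
t: 36.3
ee_pos: [403.2, -261.5, 45.0]
orientation: [-3.124, -0.327, 0.0]
ft_force: [0.2, 0.3, -0.5]
width: 75.1
grasp_force: 0.0
```

>>> {"op": "servo_tool", "data": {"rows": [[0, 0, 0, 0, 0, 0.1, 75], [0, 0, 0, 0, 0, 0.2, 75], [0, 0, 0, 0, 0, 0.2, 75], [0, 0, 0, 0, 0, 0.2, 75]]}}

```text
t: 36.8
ee_pos: [404.1, -262.2, 6.4]
orientation: [3.123, 0.326, 0.003]
ft_force: [1.0, 0.1, 0.0]
width: 74.8
grasp_force: 0.0
```

```bash
python3 - <<'E'
from h import *
o=ctrl.get_obs();print(o['ee_pos'],yawnow(),o['ft_force'])
E
```

```text
[ 404.08549181 -262.1656754     6.37423411] -168.08320797192656 [0.99259279 0.09268865 0.00603136]
```

Good. I'll close, then lift.

>>> {"op": "servo_tool", "data": {"rows": [[0, 0, 0, 0, 0, 0.012, 75], [0, 0, 0, 0, 0, 0.012, 40], [0, 0, 0, 0, 0, 0.012, 40], [0, 0, 0, 0, 0, 0.012, 40], [0, 0, 0, 0, 0, 0.012, 40], [0, 0, 0, 0, 0, -0.2, 40], [0, 0, 0, 0, 0, -0.4, 40], [0, 0, 0, 0, 0, -0.6, 40], [0, 0, 0, 0, 0, -0.6, 40]]}}

```text
t: 37.92
ee_pos: [404.2, -262.3, 126.5]
orientation: [3.122, 0.326, 0.006]
ft_force: [0.7, 0.7, -6.7]
width: 49.8
grasp_force: 30.0
```

```bash
python3 - <<'E'
from h import *
o=ctrl.get_obs();print(o['ee_pos'],yawnow(),o['width'],o['grasp_force'],o['ft_force'])
plan(600,212,o['ee_pos'][2],-180)
E
```

```text
[ 404.1890582  -262.3069543   126.48311501] -168.09241675908288 49.75412751177476 29.99798834323883 [ 0.68082857  0.72846199 -6.65328851]
rot [ 0.0021 -0.0024  0.1386] shift [ 1.4473 -2.1185 -0.0026]
```

>>> {"op": "servo_tool", "data": {"rows": [[0, 0, 0, 0.15, -0.23, 0, 40], [0, 0, 0, 0.32, -0.46, 0, 40], [0, 0, 0, 0.482, -0.706, 0, 40], [0, 0, 0, 0.482, -0.706, 0, 40]]}}

```text
t: 38.42
ee_pos: [467.9, -99.8, 122.5]
orientation: [-3.122, -0.334, 0.004]
ft_force: [0.3, -0.3, -6.4]
width: 49.9
grasp_force: 30.0
```

>>> {"op": "servo_tool", "data": {"rows": [[0, 0, 0, 0.15, -0.23, 0, 40], [0, 0, 0, 0.32, -0.46, 0, 40], [0, 0, 0, 0.482, -0.706, 0, 40], [0, 0, 0, 0.482, -0.706, 0, 40]]}}

```text
t: 38.92
ee_pos: [533.8, 57.2, 122.8]
orientation: [-3.124, -0.332, 0.002]
ft_force: [-1.3, -0.2, -5.8]
width: 49.8
grasp_force: 30.0
```

>>> {"op": "servo_tool", "data": {"rows": [[0, 0, 0.05, 0.15, -0.23, 0, 40], [0, 0, 0.1, 0.32, -0.46, 0, 40], [0, 0, 0.138, 0.482, -0.706, 0, 40], [0, 0, 0.138, 0.482, -0.706, 0, 40], [0, 0, 0.138, 0.482, -0.706, 0, 40], [0, 0, 0.138, 0.482, -0.706, 0, 40]]}}

```text
t: 39.67
ee_pos: [597.4, 210.6, 123.5]
orientation: [3.14, -0.001, -0.004]
ft_force: [-0.2, 0.8, -5.9]
width: 49.7
grasp_force: 30.0
```

```bash
python3 - <<'E'
from h import *
o=ctrl.get_obs();print(o['ee_pos'],yawnow(),o['width'],o['grasp_force'],o['ft_force'])
shot('wrist','w13');plan(600,213,10,-180);seg('w13','leg',536,288,62,95,40)
seg('w13','v',617,136,30,60,45)
E
```

```text
[597.41782899 210.64494689 123.50523957] 179.96440097570138 49.68519953047516 29.99798208475113 [-0.16121006  0.84830143 -5.94509984]
rot [ 0.0005  0.0011 -0.0005] shift [ 0.0119 -0.0112  0.5698]
leg none
v 5102 [618.4 129.1] [60.3 75.9] 0.3 z [44.2 50.3]
```

>>> {"op": "servo_tool", "data": {"rows": [[0, 0, 0, 0, -0.012, 0.2, 40], [0, 0, 0, 0, -0.012, 0.4, 40], [0, 0, 0, 0, -0.012, 0.53, 40], [0, 0, 0, 0, -0.012, 0.565, 40], [0, 0, 0, 0, -0.012, 0.58, 40], [0, 0, 0, 0, -0.012, 0.585, 40], [0, 0, 0, 0, -0.012, 0.585, 40]]}}

```text
t: 40.6
ee_pos: [599.3, 215.3, 8.8]
orientation: [-3.141, -0.001, -0.003]
ft_force: [-0.6, 0.2, -6.3]
width: 49.8
grasp_force: 30.0
```

>>> {"op": "servo_tool", "data": {"rows": [[0, 0, 0, 0, 0, 0, 56], [0, 0, 0, 0, 0, 0, 60], [0, 0, 0, 0, 0, 0, 60], [0, 0, 0, 0, 0, -0.3, 60], [0, 0, 0, 0, 0, -0.6, 60], [0, 0, 0, 0, 0, -0.9, 60], [0, 0, 0, -0.3, 0.3, -1, 60], [0, 0, 0, -0.6, 0.6, -1, 60], [0, 0, 0, -0.7, 0.9, -1, 60], [0, 0, 0, -0.7, 0.9, -1, 60]]}}

```text
t: 41.85
ee_pos: [457.0, 33.5, 208.1]
orientation: [3.141, 0.001, 0.001]
ft_force: [0.9, -0.8, 0.4]
width: 60.1
grasp_force: 0.0
```

```bash
python3 - <<'E'
from h import *
o=ctrl.get_obs();print(o['ee_pos'],o['t'])
shot('top','top4');crop('top4',160,130,440,300,2.8,'t4c')
E
```

```text
[457.04528064  33.49938794 208.10011466] 41.85
```

View pics/t4c.png

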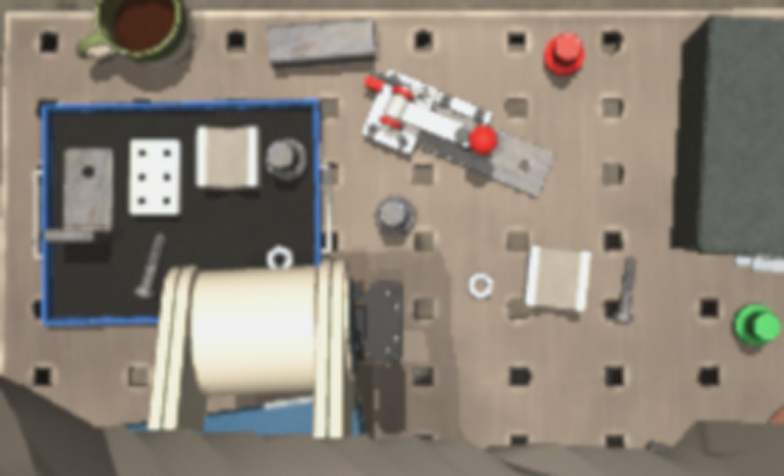

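The top view shows the tray with one of each kind: stop angle (87,190), gauge block (155,177), V-block (228,157), pin (286,158), bolt (150,265) and nut (279,258). The spares are on the table, the plate is under the shut clip, and the mug and tube look unmoved. No tape measure appeared in any view, so I'm handing in.

```bash
python3 -c "
from workcell import ctrl
print(ctrl.close_job())"
```

```text
the job is handed in; nothing more can be done
None
```

The job is handed in, and no pass or fail verdict came back: the plate is home under the lowered clip, and the tray holds one each of pin, V-block, nut, bolt, gauge block and stop angle, with the spares left on the table and no tape measure found in any view.

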